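# Feed spacer rings through the gate of a counting board

## Robot

A 6-joint arm with a two-finger parallel gripper is mounted at the origin on the work surface. World frame = base frame: x ahead of the robot, y to its left, z up, the work surface at z = 0. Lengths are in m, angles in degrees, forces in N, time in s.
With the tool pointing down it reaches from about 0.275 to 0.725 m from the base axis. Payload 15.9 kg.
Tool frame: the origin (TCP) lies on the centre line of the jaws, within the pads' length; the fingertips stand 22 mm ahead of it and the grasp point (between the pads) lies 3 mm ahead of it; x points along the fingers, z is the direction in which the jaws open and shut, and the axes are right-handed (so a half turn about x gives the same grasp; the last joint's range is limited). The gripper opens to 85 mm and grips with 20 to 120 N. Pads are 22 mm wide; open, the fingers measure 114 mm over their backs; the gripper's body (76 mm by 85 mm) begins 54 mm behind the grasp point. The pads swing forward as they close: fully open they stand 13 mm farther back than shut.
Start: joints at [63.999, 12.198, -1.971, 75.831, 0, 90], TCP at [0.219, 0.449, 0.253] pointing down, gripper open.
Joint ranges: [-170.91, 170.91], [-42.67, 98.43], [-65.05, 77.54], [-120.47, 116.71], [-90, 82.35], [-180, 180]. Speed limits (degrees/s): [108.29, 108.29, 136.94, 147.25, 180, 180].

## Interface

Orientations are given as [roll, pitch, yaw] about the fixed x, y, z axes, in that order (R = Rz(yaw) Ry(pitch) Rx(roll)).
In Python, from plant import robot, get_image, get_calibration, find_in, place_of gives the robot as it stands. The module is installed in compiled form; this text tells all that it offers.
- The arm moves only by the tool move_arm, never from a script. Its argument "commands" is a list of rows, each a list of 7 numbers: the closure, from 0 (fully open) to 1 (shut), then the shift along the world's x, y, z in m, then the turn, a rotation vector about the world's x, y, z in rad. In form: [[hand, tx, ty, tz, ax, ay, az], ...]. A call has 1 to 5 rows; each row is the pose to reach, as a shift and turn from the pose measured when the call began; what a row does not reach only later rows make up. A row lasts 1/12 s, in which the tool goes at most 41.7 mm and 7.16 degrees, less where a joint would pass 70% of its speed; a pose out of reach is approached as far as the arm can. A call with a gripper value outside its range is refused whole. The fingers move at their own pace and stop on an object; "grip_force" is the grip in N (left out, the last holds). Time passes only in rows, so rows that repeat a pose let the fingers close. It gives the time, the measured TCP pose, the force and the opening at its end, in the units of the state.
- robot.get_obs(): the state, without advancing time (a new reading comes with each control period).
- get_image(name): name is "side" or "top"; returns the picture (384x512x3 uint8, red, green, blue); there is no depth.
- get_calibration(name): a dict with "fx", "fy", "cx", "cy" (pixels), "R" (3x3) and "t" (3): a world point X has camera coordinates R X + t. Camera axes: x right, y down, z forward; pixel columns grow to the right and rows downward; lengths in m; the calibration is good to about 2 mm. A picture is of the moment at which its call begins. get_calibration takes no time and is no camera call.
- robot.hand_in(): hands the job in, once; it reports no verdict.
Trained networks look in the newest picture that a camera, given by its name, has taken for a name from the list of things; names that differ only in an ending like _2 or _b are one class to them, and where a whole thing is asked for, a point or a joint stands for the part that bears it (a point fixed in the world has none). Each returns a list of dicts, best first, with "score" (0 to 1); they miss things now and then, are a little off and sometimes report something else, mostly with a low value. They report only what shows in the picture. A call takes as long as a camera call. They do not tell look-alikes from the thing itself.
- find_in(name, camera): "extent" ([left, top, right, bottom] in pixels, round what is visible of it).
- place_of(name, camera): "uv" ([column, row] in pixels: a listed point, or the origin of a listed thing).
The state is a dict: "time_s": time; "qpos": joint angles; "qd": joint speeds; "joint_torque": joint torques, N m; "tcp_pos": TCP position; "ee_rot": TCP orientation; "contact_force": force on the tool from outside, world axes, zero at the start; "moment": the same for the moment, N m; "width": finger opening in m.
Only numpy, scipy, OpenCV 4.12 (cv2) and the standard library are available. Lean on these libraries where they do the work, as an engineer would, in place of code of your own. Each camera call takes 0.05 s, during which the arm holds its last target.

## Task

Push the three steel spacer rings across the green counting board with the fingertips, one at a time, through the narrow gate in its fence so that each drops into the slot behind it. Only push them, lightly: do not grip or lift them. Leave the brass bush and the bolt standing where they are on the board, and the rest of the bench as it is.

Things in the scene. Friction and masses are not known exactly. Their poses are not given: they have to be found in the camera images.
- board: counting board fixed to the bench. Origin: on the bench under the gate's middle; x points from the deck through the gate to the slot, y along the fence, z up. Flat green deck, 50 mm above the bench: x -200 to 0, y -150 to 150 mm. Rails 6 mm thick, 22 mm above the deck: at the sides (beyond y = +-150), the rear (beyond x = -200) and the gate fence (x -6 to 0 mm).
- gate (a point): middle of the gate, on the deck's edge at the fence's slot-side face, 50 mm above the bench; axes as the board's. The gate is the only opening in the fence, 48 mm wide (y -24 to 24 mm) between yellow fence ends. The deck ends here and the slot begins: a ring tips in once its centre is a few mm past this point.
- slot (a point): middle of the slot's floor, 32 mm past the gate, 4 mm above the bench (46 mm below the deck); axes as the board's. The slot is an open pocket 64 mm along x and 100 mm along y inside, with grey walls 6 mm thick whose tops are 25 mm above the deck.
- spacer1: bright steel spacer ring lying flat on the green deck: outer diameter 38 mm, hole 20 mm, 10 mm thick, about 60 g, slides freely. Origin: centre of its underside (50 mm above the bench at the start); z is the ring's axis.
- spacer2: bright steel spacer ring lying flat on the green deck: outer diameter 38 mm, hole 20 mm, 10 mm thick, about 60 g, slides freely. Origin: centre of its underside (50 mm above the bench at the start); z is the ring's axis.
- spacer3: bright steel spacer ring lying flat on the green deck: outer diameter 38 mm, hole 20 mm, 10 mm thick, about 60 g, slides freely. Origin: centre of its underside (50 mm above the bench at the start); z is the ring's axis.
- bush: brass bush, a cylinder 26 mm in diameter and 30 mm tall, standing in one of the two deck corners beside the fence. Origin: centre of its underside. Not to be moved.
- bolt: steel hexagon bolt standing on its head (27 mm across, 10 mm high) with the 16 mm shank up, 45 mm tall in all, in the other deck corner beside the fence. Origin: centre of its underside. Not to be moved.
- tape: yellow roll lying on the bench to the robot's right, 96 mm in diameter, 48 mm tall. Origin: centre of its underside. Bystander.
- screwdriver: blue-handled screwdriver lying on the bench to the robot's left. Origin: underside. Bystander.
- hammer: red-handled hammer lying on the bench to the left, beyond the screwdriver. Origin: underside. Bystander.
- tube: offcut of square steel tube standing on end to the robot's right, 40 mm square, 50 mm tall. Origin: centre of its underside. Bystander.
Things that resemble listed ones, but are neither listed nor needed, are in the scene too. What is shaped like the spacer2 but orange is not meant.

How it is judged:
By the outcome, as a careful person would: the job done as asked, in the order asked, and still so for the second after the job is handed in, with the robot touching nothing.
It also fails if it takes over 67 s, if anything falls off the work surface, if the arm or the gripper's body presses on something with over 40 N, if the wrist force passes 120 N, or if a joint passes its speed limit or range.

## Working session

There is one attempt and no reset: what is moved stays moved. The work goes in short steps, Python scripts to look and compute and a tool call to move; the robot and the scene stay as the last step left them, time stands still between calls to the robot, and variables do not carry over. Pictures are saved under pics/ and viewed, and the job is handed in when it is done.

Besides the shell and the picture viewer there is one more tool, called after "Emit:" by a JSON object that holds its "method" and its "body", one argument or row to a line. move_arm: Moves the arm, as the interface text tells. Its arguments: {"type":"object","properties":{"commands":{"type":"array"},"grip_force":{"type":"number"}},"required":["commands"]}

```bash
mkdir -p pics; python3 - <<'E'
from plant import robot,get_image,get_calibration,find_in,place_of
import cv2,numpy as np
for n in("side","top"):
    im=get_image(n); cv2.imwrite(f"pics/{n}0.png",im[:,:,::-1])
    c=get_calibration(n); print(n,{k:np.round(v,4).tolist() for k,v in c.items()})
for n in ["gate","slot","spacer1","bush","bolt","board"]:
    print(n,[(np.round(d["uv"],1).tolist(),round(d["score"],2)) for d in place_of(n,"top")])
o=robot.get_obs();print(o)
E
```

```text
side {'fx': 499.6317, 'fy': 499.6317, 'cx': 258.1004, 'cy': 193.6664, 'R': [[0.9393, -0.3425, -0.0196], [-0.1996, -0.4994, -0.8431], [0.2789, 0.7958, -0.5374]], 't': [-0.5164, 0.1606, 1.296]}
top {'fx': 425.8394, 'fy': 425.8394, 'cx': 262.8746, 'cy': 197.9797, 'R': [[-0.0089, -1.0, 0.0035], [-0.9882, 0.0082, -0.1529], [0.1528, -0.0048, -0.9882]], 't': [-0.007, 0.5262, 1.1946]}
gate [([280.3, 151.8], 0.73)]
slot [([276.7, 144.6], 0.74)]
spacer1 [([285.3, 187.7], 0.69), ([312.6, 130.9], 0.57), ([259.0, 194.9], 0.56), ([310.2, 184.3], 0.51), ([318.5, 261.7], 0.39)]
bush [([237.9, 173.6], 0.42)]
bolt [([323.8, 159.2], 0.52)]
board [([275.0, 160.6], 0.62), ([325.1, 157.4], 0.44)]
{'time_s': 0.4, 'qpos': array([ 6.40007634e+01,  1.22009241e+01, -1.97721644e+00,  7.58328592e+01,
        1.70139349e-03,  8.99997920e+01]), 'qd': array([ 0.05431785, -0.16993882,  0.01245941, -0.0191418 ,  0.01940007,
        0.05166845]), 'joint_torque': array([ 1.36991741e-03, -6.85346174e+01,  4.86909592e+01,  4.66218349e-03,
       -5.11923201e-05, -1.71022288e-05]), 'tcp_pos': array([0.21913709, 0.4493327 , 0.25323942]), 'ee_rot': array([ 171.20720918,   89.98886944, -124.7918196 ]), 'contact_force': array([-0.77640231, -0.11279506,  0.88899448]), 'moment': array([-0.02950527, -0.04058197, -0.03811812]), 'width': 0.08528424239393961}
```

```bash
python3 - <<'E'
import cv2
im=cv2.imread("pics/top0.png");cv2.imwrite("pics/topc.png",cv2.resize(im[90:290,190:390],(800,800))[:600] if 0 else cv2.resize(im[100:290,180:390],(663,600),interpolation=cv2.INTER_CUBIC))
E
```

```text
(no output)
```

View pics/top0.png

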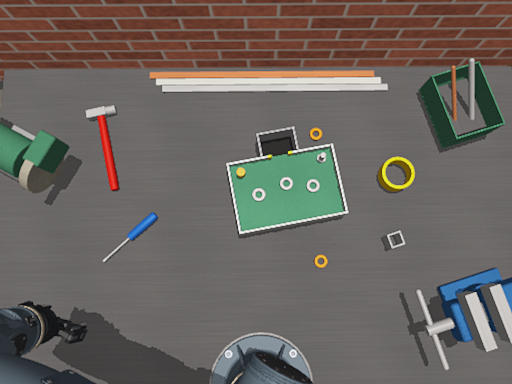

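View pics/side0.png

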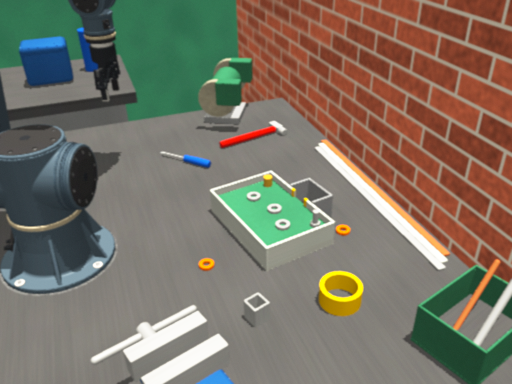

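```bash
sleep 0.1
```

```text
(no output)
```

View pics/topc.png

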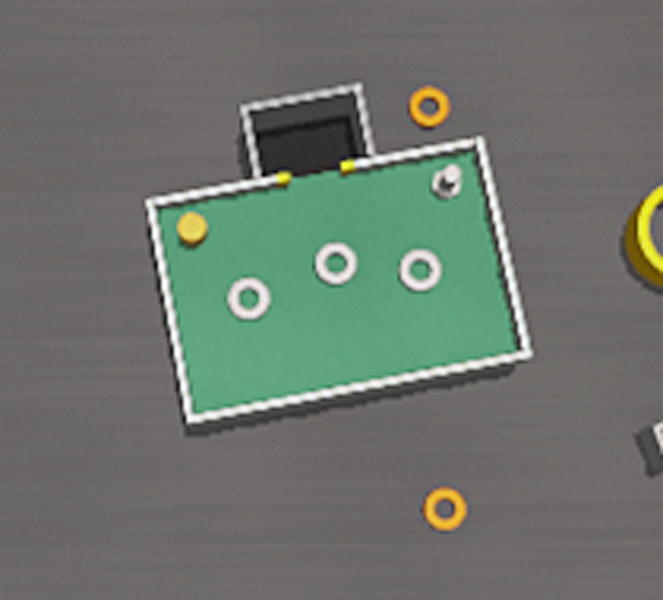

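The three steel rings are in the top picture at about (258.5,195), (286,183.5) and (313,185). The look-alikes are the orange rings at (316,133) and (321,261) on the bench, and I exclude them. The gate is at about (280,154), the bush at (240,172) and the bolt at (322,157). Next I measure metrically by rectifying both views onto the known height planes.

```bash
cat > h.py <<'E'
from plant import robot,get_image,get_calibration,find_in,place_of
import cv2,numpy as np
from scipy.optimize import least_squares
X0,Y0,S=0.28,-0.26,2000.  # rect: col=(y... ) image u=(X-X0)*S, v=(Y-Y0)*S
W,H=int(.40*S),int(.46*S)
def rect(im,name,z):
    c=get_calibration(name);R=np.array(c["R"]);t=np.array(c["t"])
    K=np.array([[c["fx"],0,c["cx"]],[0,c["fy"],c["cy"]],[0,0,1]])
    P=K@np.c_[R[:,0],R[:,1],R[:,2]*z+t]
    A=np.array([[1/S,0,X0],[0,1/S,Y0],[0,0,1]])
    return cv2.warpPerspective(im,P@A,(W,H),flags=cv2.WARP_INVERSE_MAP|cv2.INTER_CUBIC)
def toW(p): p=np.asarray(p,float);return p/S+np.array([X0,Y0])
def proj(name,X):
    c=get_calibration(name);p=np.array(c["R"])@np.array(X)+np.array(c["t"])
    return np.array([c["fx"]*p[0]/p[2]+c["cx"],c["fy"]*p[1]/p[2]+c["cy"]])
def rings(name,im=None,z=0.06):
    im=get_image(name) if im is None else im
    r=rect(im,name,z).astype(int)
    m=((r.min(2)>150)&(r.max(2)-r.min(2)<50)).astype(np.uint8)
    n,l,s,ce=cv2.connectedComponentsWithStats(m)
    out=[]
    for i in range(1,n):
        x,y,w,h,a=s[i]
        if 0.022*S<w<0.055*S and 0.022*S<h<0.055*S:
            pts=np.argwhere(l==i)[:,::-1].astype(np.int32)
            (cx,cy),rad=cv2.minEnclosingCircle(pts)
            out.append((toW([x+w/2,y+h/2]).round(4).tolist(),(w/S,h/S),a))
    return out
E
python3 - <<'E'
from h import *
for n in("top","side"):
    im=cv2.imread(f"pics/{n}0.png")[:,:,::-1].copy()
    r=rect(im,n,.072); cv2.imwrite(f"pics/r_{n}.png",cv2.resize(r[:,:,::-1],None,fx=.6,fy=.6))
    ri=r.astype(int)
    white=((ri.min(2)>150)&(ri.max(2)-ri.min(2)<50)); green=(ri[:,:,1]-ri[:,:,0]>25)&(ri[:,:,1]>90)
    print(n,rings(n,im))
    m=(green).astype(np.uint8)
    c=max(cv2.findContours(m,cv2.RETR_EXTERNAL,cv2.CHAIN_APPROX_NONE)[0],key=cv2.contourArea)
    (cx,cy),wh,a=cv2.minAreaRect(c); print("green",toW([cx,cy]),np.array(wh)/S,a)
    yel=((ri[:,:,0]>170)&(ri[:,:,2]<110)&(ri[:,:,1]>130)).astype(np.uint8)
    k,l,s,ce=cv2.connectedComponentsWithStats(yel)
    for i in range(1,k):
        if s[i][4]>60: print("yel",toW(ce[i]),s[i][2:]/S)
for n in ("top","side"):
    for q in ("gate","slot","bush","bolt","spacer1"):
        pass
E
```

```text
top [([0.643, -0.181], (np.float64(0.031), np.float64(0.027)), np.int32(1769)), ([0.5598, -0.1545], (np.float64(0.0375), np.float64(0.038)), np.int32(3316)), ([0.5665, -0.078], (np.float64(0.038), np.float64(0.037)), np.int32(3306)), ([0.535, 0.0015], (np.float64(0.037), np.float64(0.039)), np.int32(3406))]
green [ 0.55142139 -0.07640285] [0.19576988 0.29507025] 10.45163345336914
yel [ 0.34437522 -0.16945429] [0.0355 0.035  1.4165]
yel [ 0.65448661 -0.08931994] [0.009 0.012 0.168]
yel [ 0.64378713 -0.03109241] [0.0085 0.0115 0.1515]
yel [0.59844874 0.05222437] [0.026  0.0265 1.0485]
side [([0.5605, -0.1572], (np.float64(0.04), np.float64(0.0425)), np.int32(4567)), ([0.5675, -0.0808], (np.float64(0.04), np.float64(0.0425)), np.int32(4762)), ([0.5357, -0.002], (np.float64(0.0405), np.float64(0.044)), np.int32(4870))]
green [ 0.54911646 -0.09493108] [0.18182155 0.27046298] 10.368017196655273
yel [ 0.33208966 -0.24637895] [0.038  0.029  1.4415]
yel [ 0.6744444  -0.24660409] [0.012 0.03  0.562]
yel [ 0.65541287 -0.0907185 ] [0.0145 0.023  0.373 ]
yel [ 0.64483097 -0.0338227 ] [0.014 0.024 0.423]
yel [0.60230751 0.05842422] [0.03  0.032 1.478]
```

View pics/r_top.png

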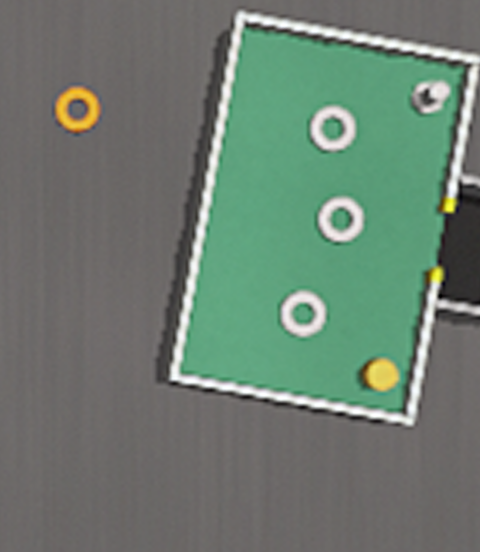

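View pics/r_side.png

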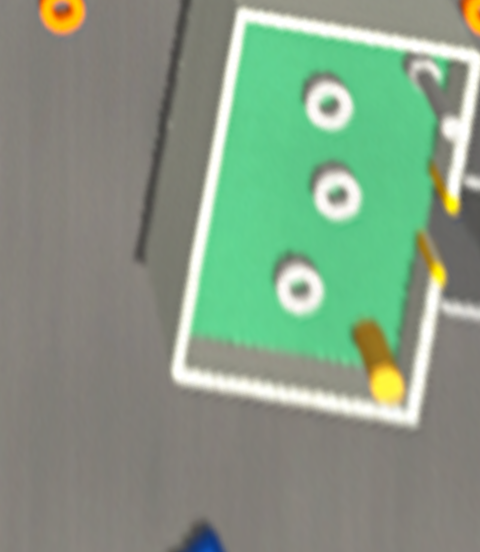

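```bash
cat > fit.py <<'E'
from h import *
from scipy.optimize import minimize
from scipy.ndimage import map_coordinates
def fit(n,im):
    r=cv2.GaussianBlur(rect(im,n,.072),(0,0),3).astype(float)
    w=np.clip(r.min(2),0,220)   # white has high min
    xs=np.arange(-.212,.0061,.001); 
    P=[];T=[]
    def add(x0,x1,y0,y1,v):
        g=np.mgrid[x0+.0005:x1:.001,y0+.0005:y1:.001].reshape(2,-1).T; P.append(g);T.append(np.full(len(g),v))
    # rails
    for s in(-1,1):
        a,b=sorted((s*.150,s*.156)); add(-.2,0,a,b,1)
        a,b=sorted((s*.156,s*.162)); add(-.2,0,a,b,-.5)
        a,b=sorted((s*.144,s*.150)); add(-.2,-.01,a,b,-.5)
        a,b=sorted((s*.04,s*.14)); add(-.006,0,a,b,1); add(-.012,-.006,a,b,-.5)
        a,b=sorted((s*.06,s*.14)); add(0,.006,a,b,-.5)
    add(-.206,-.2,-.15,.15,1);add(-.212,-.206,-.15,.15,-.5);add(-.2,-.194,-.15,.15,-.5)
    P=np.vstack(P);T=np.concatenate(T)
    def f(p):
        c,s=np.cos(np.radians(p[2])),np.sin(np.radians(p[2]))
        X=P[:,0]*c-P[:,1]*s+p[0]/1000;Y=P[:,0]*s+P[:,1]*c+p[1]/1000
        return -(T*map_coordinates(w,[(Y-Y0)*S,(X-X0)*S],order=1)).mean()
    best=min((minimize(f,[652+dx,-60+dy,10.4],method="Nelder-Mead",options=dict(initial_simplex=[[652+dx,-60+dy,10.4],[656+dx,-60+dy,10.4],[652+dx,-56+dy,10.4],[652+dx,-60+dy,11.4]])) for dx in(-3,0,3) for dy in(-3,0,3)),key=lambda q:q.fun)
    return best.x,best.fun
E
python3 - <<'E'
from fit import *
for n in("top","side"):
    im=cv2.imread(f"pics/{n}0.png")[:,:,::-1].copy()
    p,v=fit(n,im);print(n,p,v)
    c,s=np.cos(np.radians(p[2])),np.sin(np.radians(p[2]));R=np.array([[c,s],[-s,c]])
    for q in rings(n,im): print("board frame",(R@(np.array(q[0])*1000-p[:2])).round(1))
    for nm,z in(("bush",.05),("bolt",.05)):
        find=place_of(nm,n)[:1]
        for d in find:
            cal=get_calibration(n);Rc=np.array(cal["R"]);t=np.array(cal["t"])
            ray=Rc.T@np.array([(d["uv"][0]-cal["cx"])/cal["fx"],(d["uv"][1]-cal["cy"])/cal["fy"],1]);C=-Rc.T@t
            w=C+ray*(z-C[2])/ray[2]; print(nm,w.round(4),(R@(w[:2]*1000-p[:2])).round(1))
E
```

```text
top [652.13510632 -59.73587555  10.4478169 ] -35.55075905148904
board frame [ -31.  -117.6]
board frame [-108.   -76.4]
board frame [-87.5  -2.4]
board frame [-104.1   81.5]
bush [0.5968 0.0604 0.05  ] [-32.6 128.2]
bolt [ 0.6377 -0.1904  0.05  ] [ -37.8 -125.9]
side [653.68436841 -59.83407336  10.4374706 ] -19.412062836609532
board frame [-109.3  -78.9]
board frame [-88.6  -5. ]
board frame [-105.6   78.3]
bush [0.5982 0.0547 0.05  ] [-33.9 122.7]
bolt [ 0.6427 -0.1975  0.05  ] [ -35.7 -133.4]
```

```bash
cat > plan.py <<'E'
from h import *
from scipy.spatial.transform import Rotation as Ro
G=np.array([.6525,-.0598]);YAW=10.44
def b2w(b): 
    c,s=np.cos(np.radians(YAW)),np.sin(np.radians(YAW));return G+np.array([[c,-s],[s,c]])@(np.array(b)/1000)
def w2b(w):
    c,s=np.cos(np.radians(YAW)),np.sin(np.radians(YAW));return np.array([[c,s],[-s,c]])@(np.array(w)-G)*1000
def state():
    o=robot.get_obs();R=Ro.from_euler("xyz",o["ee_rot"],degrees=True).as_matrix()
    return o,R
def goto(ring,head,back,z):
    """tool at ring(board mm) minus back along head (board deg)"""
    o,R=state();h=np.radians(head+YAW);w=b2w(ring)-back/1000*np.array([np.cos(h),np.sin(h)])
    d=np.r_[w,z]-o["tcp_pos"]
    best=None
    for s in(1,-1):
        zj=s*np.array([-np.sin(h),np.cos(h),0]);x=np.array([0,0,-1.]);y=np.cross(zj,x)
        Rt=np.c_[x,y,zj];rv=Ro.from_matrix(Rt@R.T).as_rotvec()
        if best is None or np.linalg.norm(rv)<np.linalg.norm(best): best=rv
    print("target",w.round(4),"shift",d.round(4),"turn",best.round(3),np.degrees(np.linalg.norm(best)).round(1))
    print("now tcp",o["tcp_pos"].round(4),"board",w2b(o["tcp_pos"][:2]).round(1),"t",o["time_s"],"w",o["width"],"F",o["contact_force"].round(1),"q",o["qpos"].round(1),"jaw",R[:,2].round(3),"x",R[:,0].round(3))
    return d,best
E
python3 - <<'E'
from plan import *
goto([-88,-3],2,45,.17)
E
```

```text
target [ 0.5226 -0.0884] shift [ 0.3034 -0.5378 -0.0833] turn [0.    0.    0.671] 38.4
now tcp [0.2192 0.4494 0.2533] board [-333.9  579.3] t 0.6 w 0.08563264362432123 F [-0.1 -0.   0.5] q [64.  12.2 -2.  75.8 -0.  90. ] jaw [ 0.438  0.899 -0.   ] x [ 0. -0. -1.]
```

Emit:
{"method": "move_arm", "body": {
  "commands": [
    [0.835,0.02,-0.036,0,0,0,0.12],
    [0.835,0.04,-0.072,0,0,0,0.24],
    [0.835,0.06,-0.107,0,0,0,0.36],
    [0.835,0.08,-0.143,0,0,0,0.48],
    [0.835,0.1,-0.18,0,0,0,0.6]
  ],
  "grip_force": 20
}}

```text
time_s: 1.02
tcp_pos: [0.3098, 0.2867, 0.2534]
ee_rot: [-66.3, 90.0, 29.5]
contact_force: [0.6, 0.6, -0.1]
width: 0.0256
```

Emit:
{"method": "move_arm", "body": {
  "commands": [
    [0.835,0.02,-0.036,0,0,0,0.02],
    [0.835,0.04,-0.072,0,0,0,0.04],
    [0.835,0.06,-0.107,0,0,0,0.06],
    [0.835,0.08,-0.143,0,0,0,0.06],
    [0.835,0.1,-0.18,0,0,0,0.06]
  ]
}}

```text
time_s: 1.43
tcp_pos: [0.4102, 0.1051, 0.2537]
ee_rot: [-73.0, 89.9, 26.2]
contact_force: [1.5, 1.5, -0.0]
width: 0.0139
```

```bash
python3 - <<'E'
from plan import *
goto([-88,-3],2,45,.12)
E
```

```text
target [ 0.5226 -0.0884] shift [ 0.1124 -0.1935 -0.1337] turn [-0.001  0.001  0.056] 3.2
now tcp [0.4102 0.1051 0.2537] board [-208.4  206.1] t 1.4333 w 0.013948895027175926 F [ 1.5  1.5 -0. ] q [ 14.4   3.1 -12.5  74.3   0.    5.1] jaw [-0.161  0.987  0.   ] x [ 0.001  0.    -1.   ]
```

Emit:
{"method": "move_arm", "body": {
  "commands": [
    [0.835,0.022,-0.038,-0.01,0,0,0.05],
    [0.835,0.044,-0.076,-0.02,0,0,0.056],
    [0.835,0.066,-0.114,-0.04,0,0,0.056],
    [0.835,0.088,-0.152,-0.06,0,0,0.056],
    [0.835,0.1,-0.172,-0.08,0,0,0.056]
  ]
}}

```text
time_s: 1.85
tcp_pos: [0.5073, -0.0621, 0.1796]
ee_rot: [-99.5, 89.8, 2.9]
contact_force: [0.8, 1.1, -0.2]
width: 0.0138
```

```bash
python3 - <<'E'
from plan import *
goto([-88,-3],2,42,.12)
E
```

```text
target [ 0.5255 -0.0877] shift [ 0.0182 -0.0257 -0.0596] turn [-0.     0.003  0.   ] 0.2
now tcp [ 0.5073 -0.0621  0.1796] board [-143.2   24.1] t 1.85 w 0.01380565236925451 F [ 0.8  1.1 -0.2] q [ -7.   14.8  -9.4  65.6   0.  -19.4] jaw [-0.215  0.977 -0.001] x [ 0.003  0.    -1.   ]
```

Emit:
{"method": "move_arm", "body": {
  "commands": [
    [0.835,0.009,-0.013,-0.02,0,0,0],
    [0.835,0.018,-0.026,-0.04,0,0,0],
    [0.835,0.018,-0.026,-0.06,0,0,0],
    [0.835,0.018,-0.026,-0.08,0,0,0],
    [0.835,0.018,-0.026,-0.09,0,0,0]
  ]
}}

```text
time_s: 2.27
tcp_pos: [0.5242, -0.0883, 0.0872]
ee_rot: [-64.4, 89.9, 38.0]
contact_force: [-0.7, 0.4, -0.2]
width: 0.0138
```

```bash
python3 - <<'E'
from plan import *
goto([-88,-3],2,31,.076)
for n in("side","top"):
    im=get_image(n); c=proj(n,[*b2w([-90,0]),.06]).astype(int)
    cv2.imwrite(f"pics/{n}1.png",cv2.resize(im[c[1]-70:c[1]+50,c[0]-70:c[0]+70,::-1],(700,600),interpolation=cv2.INTER_CUBIC))
    print(c)
E
```

```text
target [ 0.5362 -0.0854] shift [ 0.012   0.0029 -0.0112] turn [-0.001  0.001  0.001] 0.1
now tcp [ 0.5242 -0.0883  0.0872] board [-131.3   -4.7] t 2.2667 w 0.013752783378738174 F [-0.7  0.4 -0.2] q [ -9.6  21.  -14.9  54.1   0.  -22. ] jaw [-0.214  0.977  0.   ] x [ 0.001  0.001 -1.   ]
[272 206]
[285 183]
```

View pics/side1.png

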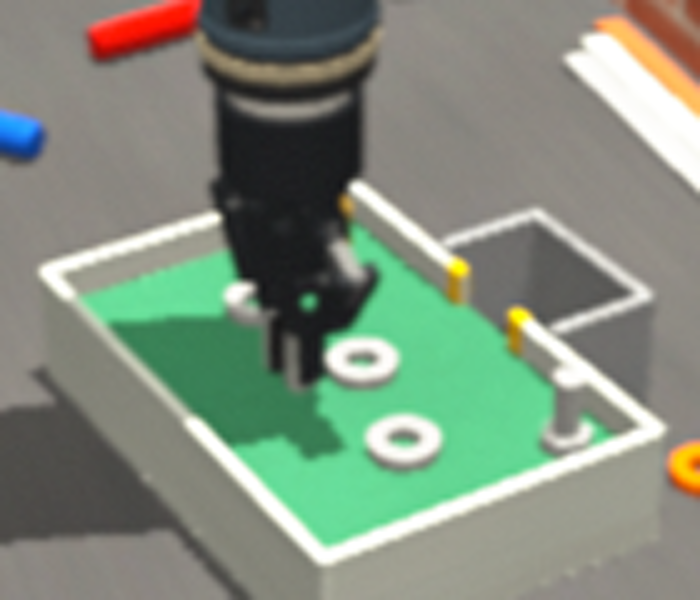

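View pics/top1.png

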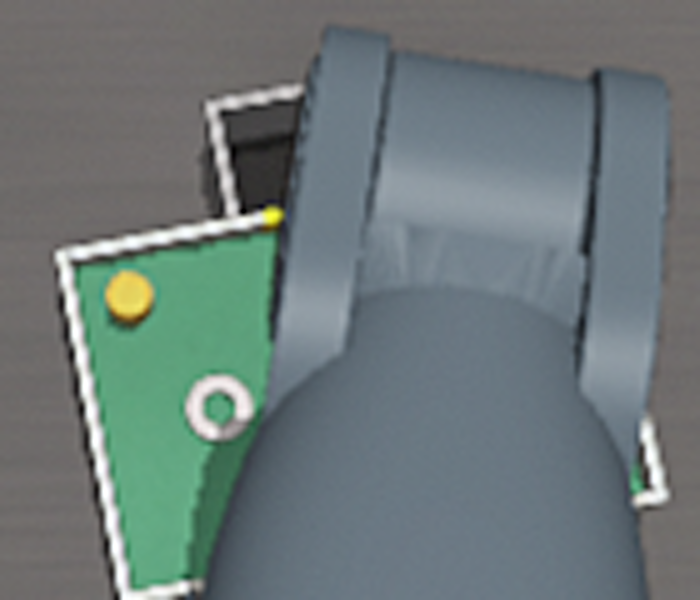

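The side view shows the fingers just behind the middle ring. The arm hides the top view, so I'll use the side view while pushing. Next I lower the tool and push.

Emit:
{"method": "move_arm", "body": {
  "commands": [
    [0.835,0,0,-0.004,0,0,0],
    [0.835,0,0,-0.008,0,0,0],
    [0.835,0,0,-0.011,0,0,0],
    [0.835,0.003,0.001,-0.011,0,0,0],
    [0.835,0.008,0.002,-0.011,0,0,0]
  ]
}}

```text
time_s: 2.78
tcp_pos: [0.5324, -0.0858, 0.0776]
ee_rot: [-68.0, 89.9, 34.4]
contact_force: [-0.2, 0.0, 0.1]
width: 0.014
```

Emit:
{"method": "move_arm", "body": {
  "commands": [
    [0.835,0.004,0.001,0,0,0,0],
    [0.835,0.008,0.002,0,0,0,0],
    [0.835,0.012,0.003,0,0,0,0],
    [0.835,0.016,0.004,0,0,0,0],
    [0.835,0.02,0.005,0,0,0,0]
  ]
}}

```text
time_s: 3.2
tcp_pos: [0.5528, -0.0807, 0.0776]
ee_rot: [-67.5, 89.9, 34.9]
contact_force: [-0.6, -0.3, 0.7]
width: 0.0144
```

```bash
cat > look.py <<'E'
from plan import *
import sys
def look(tag):
    im=get_image("side"); c=proj("side",[*b2w([-80,0]),.06]).astype(int)
    cv2.imwrite(f"pics/{tag}.png",cv2.resize(im[c[1]-60:c[1]+60,c[0]-70:c[0]+70,::-1],(700,600),interpolation=cv2.INTER_CUBIC))
    for q in rings("side",im): 
        b=w2b(q[0]); print("ring side",b.round(1),"corr",(b+[1.0,2.5]).round(1),np.round(q[1],3))
E
python3 - <<'E'
from look import *
look("s2")
o,R=state();print(w2b(o["tcp_pos"][:2]),o["tcp_pos"])
E
```

```text
ring side [-108.1  -79.1] corr [-107.1  -76.6] [0.041 0.044]
ring side [-70.5  -7.3] corr [-69.5  -4.8] [0.032 0.044]
ring side [-103.7   79.1] corr [-102.7   81.6] [0.036 0.038]
[-101.22070509   -2.41455835] [ 0.55339251 -0.08051636  0.07758459]
```

View pics/s2.png

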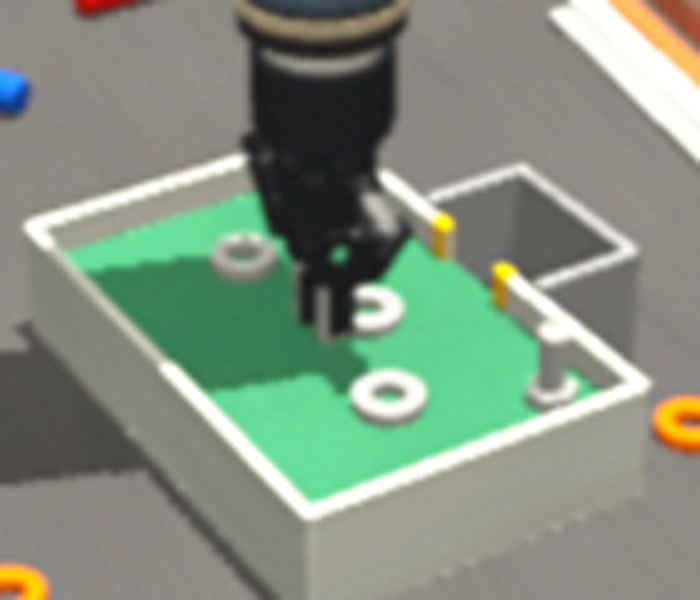

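The ring follows the fingers and stays centred, so I keep pushing.

Emit:
{"method": "move_arm", "body": {
  "commands": [
    [0.835,0.005,0.0011,0,0,0,0],
    [0.835,0.01,0.0022,0,0,0,0],
    [0.835,0.015,0.0032,0,0,0,0],
    [0.835,0.02,0.0043,0,0,0,0],
    [0.835,0.025,0.0054,0,0,0,0]
  ]
}}

```text
time_s: 3.67
tcp_pos: [0.579, -0.075, 0.0776]
ee_rot: [-77.4, 89.9, 25.1]
contact_force: [-0.9, 0.1, 1.0]
width: 0.0138
```

Emit:
{"method": "move_arm", "body": {
  "commands": [
    [0.835,0.005,0.0011,0,0,0,0],
    [0.835,0.01,0.0022,0,0,0,0],
    [0.835,0.014,0.0032,0,0,0,0],
    [0.835,0.018,0.0041,0,0,0,0],
    [0.835,0.022,0.0048,0,0,0,0]
  ]
}}

```text
time_s: 4.08
tcp_pos: [0.6013, -0.0701, 0.0776]
ee_rot: [-76.1, 89.9, 26.4]
contact_force: [-0.6, -1.1, 0.0]
width: 0.0143
```

```bash
python3 - <<'E'
from look import *
look("s3")
o,R=state();print(w2b(o["tcp_pos"][:2]),o["tcp_pos"],o["time_s"])
E
```

```text
ring side [-108.2  -79.4] corr [-107.2  -76.9] [0.041 0.043]
ring side [-20.5  -5.4] corr [-19.5  -2.9] [0.032 0.044]
ring side [-104.3   78.7] corr [-103.3   81.2] [0.034 0.038]
[-51.60191343  -0.89326061] [ 0.60191421 -0.07002904  0.07753502] 4.1333
```

View pics/s3.png

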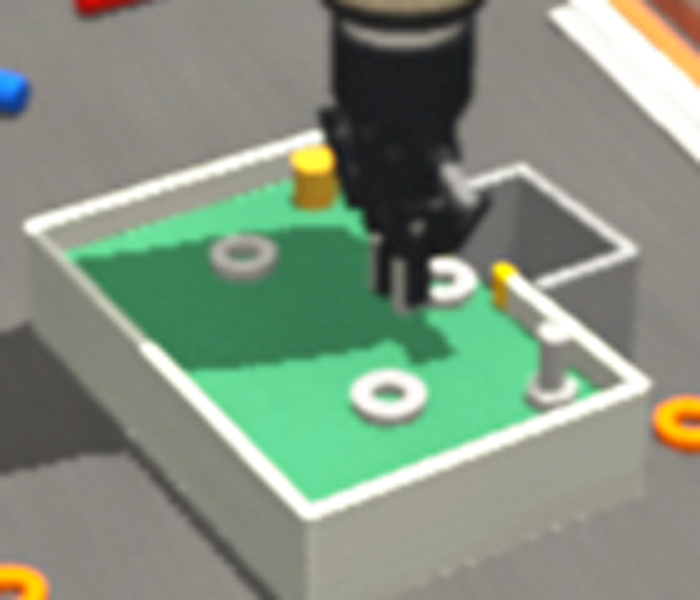

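Emit:
{"method": "move_arm", "body": {
  "commands": [
    [0.835,0.004,0.0009,0,0,0,0],
    [0.835,0.008,0.0018,0,0,0,0],
    [0.835,0.012,0.0027,0,0,0,0],
    [0.835,0.016,0.0036,0,0,0,0],
    [0.835,0.02,0.0045,0,0,0,0]
  ]
}}

```text
time_s: 4.55
tcp_pos: [0.6223, -0.0654, 0.0775]
ee_rot: [-82.4, 89.9, 20.0]
contact_force: [0.3, 0.0, 0.7]
width: 0.0141
```

Emit:
{"method": "move_arm", "body": {
  "commands": [
    [0.835,0.004,0.0008,0,0,0,0],
    [0.835,0.008,0.0016,0,0,0,0],
    [0.835,0.011,0.0023,0,0,0,0],
    [0.835,0.013,0.0027,0,0,0,0],
    [0.835,0.013,0.0027,0,0,0,0]
  ]
}}

```text
time_s: 4.97
tcp_pos: [0.6357, -0.0626, 0.0775]
ee_rot: [-82.2, 89.9, 20.3]
contact_force: [0.7, -0.2, -0.5]
width: 0.014
```

```bash
python3 - <<'E'
from look import *
look("s4")
o,R=state();print(w2b(o["tcp_pos"][:2]),o["tcp_pos"],o["time_s"])
E
```

```text
ring side [-108.2  -79.4] corr [-107.2  -76.9] [0.041 0.043]
ring side [-104.4   78.2] corr [-103.4   80.7] [0.034 0.036]
[-17.29313718   0.28272919] [ 0.63544192 -0.06265557  0.07747661] 5.0167
```

View pics/s4.png

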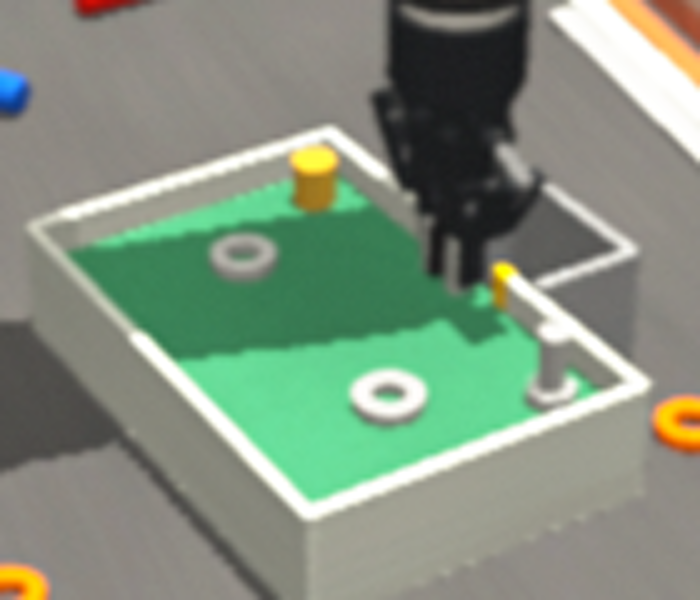

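Emit:
{"method": "move_arm", "body": {
  "commands": [
    [0.835,-0.015,-0.003,0.003,0,0,0],
    [0.835,-0.035,-0.007,0.02,0,0,0.1],
    [0.835,-0.06,-0.02,0.04,0,0,0.2],
    [0.835,-0.08,-0.05,0.04,0,0,0.32],
    [0.835,-0.09,-0.08,0.04,0,0,0.44]
  ]
}}

```text
time_s: 5.43
tcp_pos: [0.544, -0.1428, 0.1189]
ee_rot: [-109.3, 89.8, 18.8]
contact_force: [-0.3, 0.1, 0.2]
width: 0.014
```

```bash
python3 - <<'E'
from look import *
im=get_image("top");cv2.imwrite("pics/t5.png",cv2.resize(im[100:250,180:390,::-1],(800,571),interpolation=cv2.INTER_CUBIC))
for q in rings("top",im): print(w2b(q[0]))
look("s5")
goto([-107.5,-77],51,42,.09)
E
```

```text
[  6.41867999 -50.70247082]
[15.40155178  3.56822122]
[-104.44689828   81.57686829]
ring side [-106.4  -78. ] corr [-105.4  -75.5] [0.038 0.04 ]
ring side [-104.6   77.7] corr [-103.6   80.2] [0.041 0.046]
target [ 0.5407 -0.1919] shift [-0.0032 -0.046  -0.0281] turn [-0.001  0.002  0.411] 23.5
now tcp [ 0.5439 -0.1459  0.1181] board [-122.4  -65. ] t 5.5333 w 0.014396334359576855 F [0.6 0.7 0.3] q [-15.   22.9  -7.2  59.8   0.  -52.9] jaw [-0.614  0.789 -0.001] x [ 0.002  0.    -1.   ]
```

View pics/t5.png

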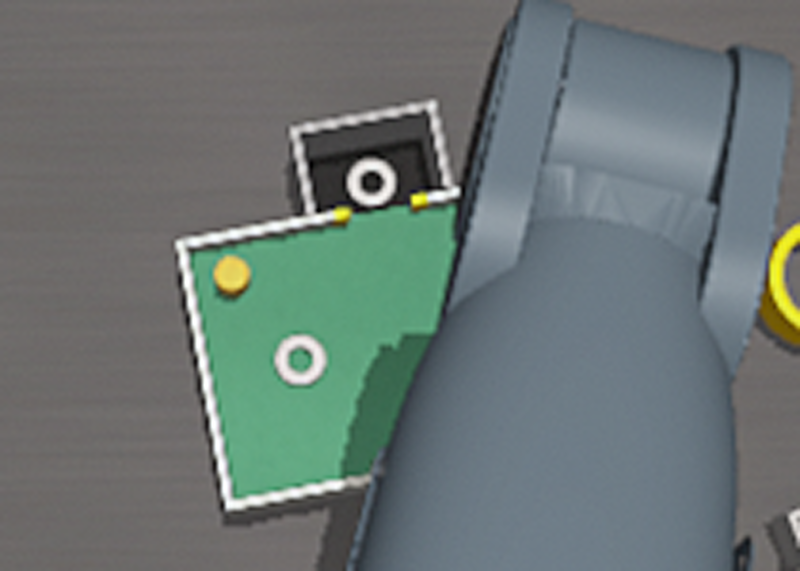

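The first ring lies flat in the slot, at about (370,182) in the crop. Next is the right-hand ring.

Emit:
{"method": "move_arm", "body": {
  "commands": [
    [0.835,-0.002,-0.02,0,0,0,0.12],
    [0.835,-0.003,-0.04,0,0,0,0.24],
    [0.835,-0.003,-0.046,0,0,0,0.36],
    [0.835,-0.003,-0.046,-0.012,0,0,0.411],
    [0.835,-0.003,-0.046,-0.028,0,0,0.411]
  ]
}}

```text
time_s: 5.95
tcp_pos: [0.5417, -0.1925, 0.0908]
ee_rot: [-149.1, 89.8, 2.4]
contact_force: [1.6, -0.3, -0.3]
width: 0.014
```

```bash
python3 - <<'E'
from look import *
look("s6")
goto([-107.5,-77],51,31,.0765)
E
```

```text
ring side [-105.2   78.4] corr [-104.2   80.9] [0.04  0.044]
target [ 0.5459 -0.1822] shift [ 0.006   0.0094 -0.0105] turn [-0.002 -0.001  0.001] 0.1
now tcp [ 0.5399 -0.1916  0.087 ] board [-134.6 -109.2] t 6.0 w 0.013990352568164935 F [-2.1  0.8 -5.2] q [-19.6  25.5  -8.   56.5   0.1 -81. ] jaw [-0.878  0.479  0.002] x [-0.001  0.002 -1.   ]
```

View pics/s6.png

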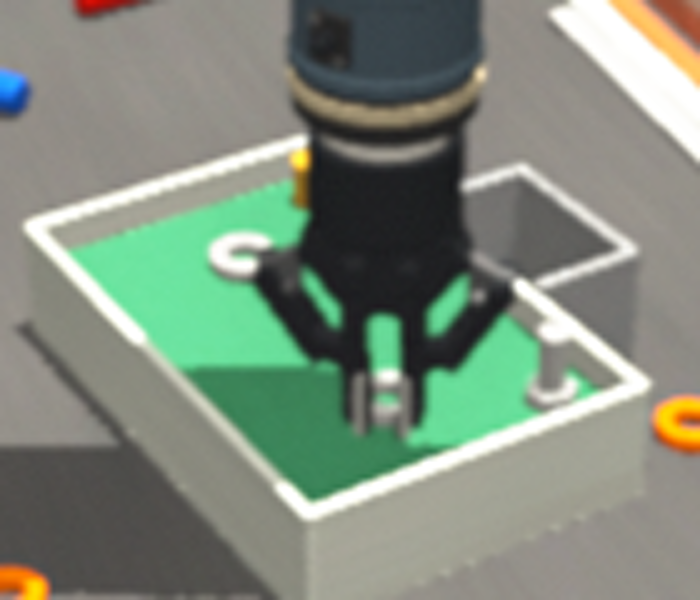

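Emit:
{"method": "move_arm", "body": {
  "commands": [
    [0.835,0,0,-0.006,0,0,0],
    [0.835,0,0,-0.01,0,0,0],
    [0.835,0.002,0.004,-0.01,0,0,0],
    [0.835,0.004,0.008,-0.01,0,0,0],
    [0.835,0.006,0.0115,-0.01,0,0,0]
  ]
}}

```text
time_s: 6.42
tcp_pos: [0.5466, -0.1796, 0.0777]
ee_rot: [-62.4, 89.9, 89.0]
contact_force: [-0.3, 0.6, -0.9]
width: 0.0141
```

Emit:
{"method": "move_arm", "body": {
  "commands": [
    [0.835,0.002,0.004,0,0,0,0],
    [0.835,0.0045,0.008,0,0,0,0],
    [0.835,0.007,0.0125,0,0,0,0],
    [0.835,0.0095,0.017,0,0,0,0],
    [0.835,0.012,0.022,0,0,0,0]
  ]
}}

```text
time_s: 6.83
tcp_pos: [0.5589, -0.1571, 0.0778]
ee_rot: [-68.3, 89.9, 83.1]
contact_force: [0.1, -0.5, 1.0]
width: 0.0144
```

```bash
python3 - <<'E'
from look import *
look("s7")
goto([-45,0],51,28.7,.0765)
E
```

```text
ring side [-106.    77.8] corr [-105.    80.3] [0.038 0.046]
target [ 0.5945 -0.0932] shift [ 0.0353  0.0632 -0.0012] turn [-0.002  0.     0.   ] 0.1
now tcp [ 0.5592 -0.1563  0.0777] board [-109.2  -78. ] t 6.8833 w 0.013852569736147539 F [ 0.9  0.9 -0.7] q [-15.7  26.7  -7.5  55.7   0.1 -77.1] jaw [-0.878  0.478  0.001] x [ 0.     0.002 -1.   ]
```

View pics/s7.png

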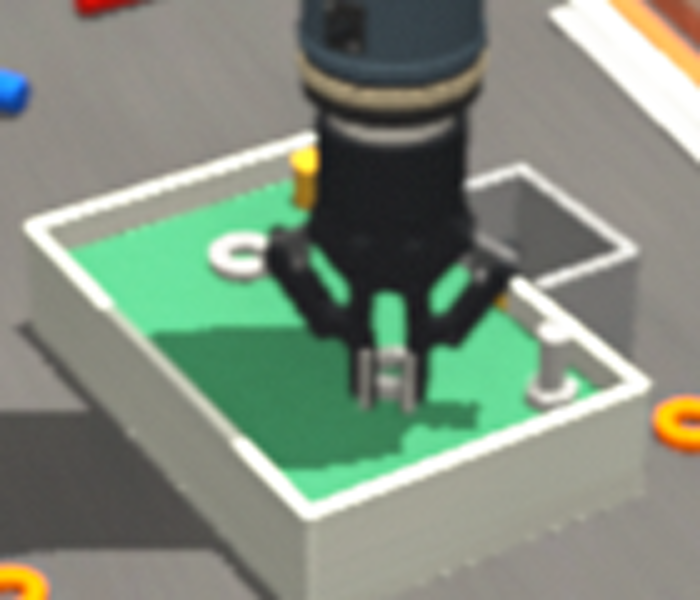

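Emit:
{"method": "move_arm", "body": {
  "commands": [
    [0.835,0.0025,0.0045,0,0,0,0],
    [0.835,0.005,0.009,0,0,0,0],
    [0.835,0.0075,0.0135,0,0,0,0],
    [0.835,0.01,0.018,0,0,0,0],
    [0.835,0.0125,0.0225,0,0,0,0]
  ]
}}

```text
time_s: 7.3
tcp_pos: [0.572, -0.1333, 0.0777]
ee_rot: [-69.8, 89.9, 81.7]
contact_force: [-1.1, 0.1, -0.2]
width: 0.0143
```

Emit:
{"method": "move_arm", "body": {
  "commands": [
    [0.835,0.0025,0.0045,0,0,0,0],
    [0.835,0.005,0.009,0,0,0,0],
    [0.835,0.0075,0.0135,0,0,0,0],
    [0.835,0.01,0.018,0,0,0,0],
    [0.835,0.012,0.0215,0,0,0,0]
  ]
}}

```text
time_s: 7.72
tcp_pos: [0.5843, -0.1113, 0.0777]
ee_rot: [-70.8, 89.9, 80.6]
contact_force: [-0.5, -0.4, -0.6]
width: 0.0138
```

```bash
python3 - <<'E'
from look import *
look("s8")
goto([-45,0],51,28.7,.0765)
E
```

```text
ring side [-104.2   80.2] corr [-103.2   82.7] [0.041 0.04 ]
target [ 0.5945 -0.0932] shift [ 0.01    0.0177 -0.0012] turn [-0.002  0.    -0.   ] 0.1
now tcp [ 0.5845 -0.1108  0.0777] board [-76.1 -37.9] t 7.7667 w 0.014171471887213877 F [-0.7  0.8  0.3] q [-10.8  28.3  -5.1  56.7   0.1 -72.3] jaw [-0.879  0.478  0.001] x [ 0.     0.002 -1.   ]
```

View pics/s8.png

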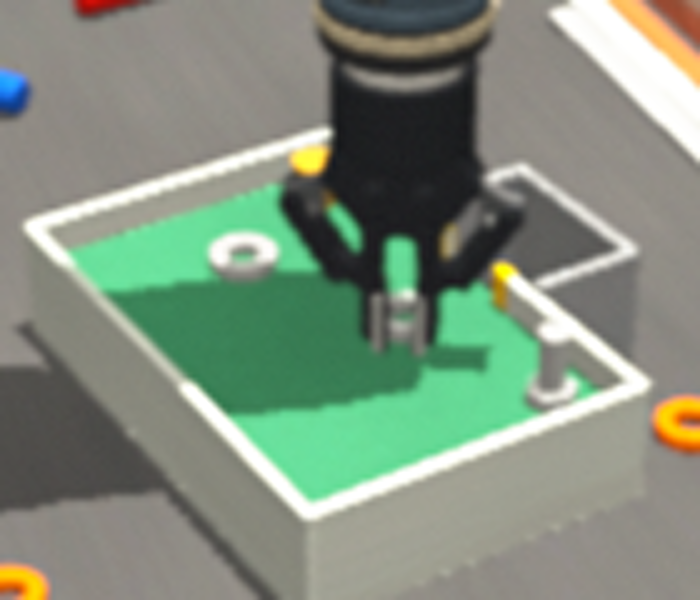

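Emit:
{"method": "move_arm", "body": {
  "commands": [
    [0.835,0.0025,0.0045,0,0,0,0],
    [0.835,0.005,0.009,0,0,0,0],
    [0.835,0.0075,0.0133,0,0,0,0],
    [0.835,0.009,0.016,0,0,0,0],
    [0.835,0.01,0.0175,0,0,0,0]
  ]
}}

```text
time_s: 8.18
tcp_pos: [0.5948, -0.0928, 0.0777]
ee_rot: [-74.4, 89.9, 77.1]
contact_force: [0.7, -0.6, 0.8]
width: 0.0141
```

```bash
python3 - <<'E'
from look import *
o,R=state();look("s9")
h=np.radians(51+YAW)
ring=w2b(o["tcp_pos"][:2]+.0287*np.array([np.cos(h),np.sin(h)]));print("ring est",ring)
for hd,b in((51,32),(38,32),(25,32),(12,32),(0,32)): goto(ring,hd,b,.0775)
E
```

```text
ring side [-103.7   80.1] corr [-102.7   82.6] [0.036 0.04 ]
ring est [-44.709062     0.26512507]
target [ 0.5932 -0.0957] shift [-0.0016 -0.0029 -0.0002] turn [-0.002  0.    -0.001] 0.1
now tcp [ 0.5948 -0.0928  0.0777] board [-62.7 -22. ] t 8.2333 w 0.013770841023243377 F [-0.3  0.1 -0.1] q [ -8.9  29.   -3.8  57.1   0.1 -70.4] jaw [-0.879  0.477  0.001] x [ 0.     0.002 -1.   ]
target [ 0.5873 -0.0916] shift [-0.0075  0.0012 -0.0002] turn [-0.002  0.001 -0.228] 13.0
now tcp [ 0.5948 -0.0928  0.0777] board [-62.7 -22. ] t 8.2333 w 0.013770841023243377 F [-0.3  0.1 -0.1] q [ -8.9  29.   -3.8  57.1   0.1 -70.4] jaw [-0.879  0.477  0.001] x [ 0.     0.002 -1.   ]
target [ 0.5824 -0.0862] shift [-0.0124  0.0066 -0.0002] turn [-0.002  0.001 -0.455] 26.0
now tcp [ 0.5948 -0.0928  0.0777] board [-62.7 -22. ] t 8.2333 w 0.013770841023243377 F [-0.3  0.1 -0.1] q [ -8.9  29.   -3.8  57.1   0.1 -70.4] jaw [-0.879  0.477  0.001] x [ 0.     0.002 -1.   ]
target [ 0.5789 -0.0799] shift [-0.0159  0.013  -0.0002] turn [-0.002  0.001 -0.681] 39.0
now tcp [ 0.5948 -0.0928  0.0777] board [-62.7 -22. ] t 8.2333 w 0.013770841023243377 F [-0.3  0.1 -0.1] q [ -8.9  29.   -3.8  57.1   0.1 -70.4] jaw [-0.879  0.477  0.001] x [ 0.     0.002 -1.   ]
target [ 0.577  -0.0734] shift [-0.0178  0.0194 -0.0002] turn [-0.002  0.001 -0.891] 51.0
now tcp [ 0.5948 -0.0928  0.0777] board [-62.7 -22. ] t 8.2333 w 0.013770841023243377 F [-0.3  0.1 -0.1] q [ -8.9  29.   -3.8  57.1   0.1 -70.4] jaw [-0.879  0.477  0.001] x [ 0.     0.002 -1.   ]
```

View pics/s9.png

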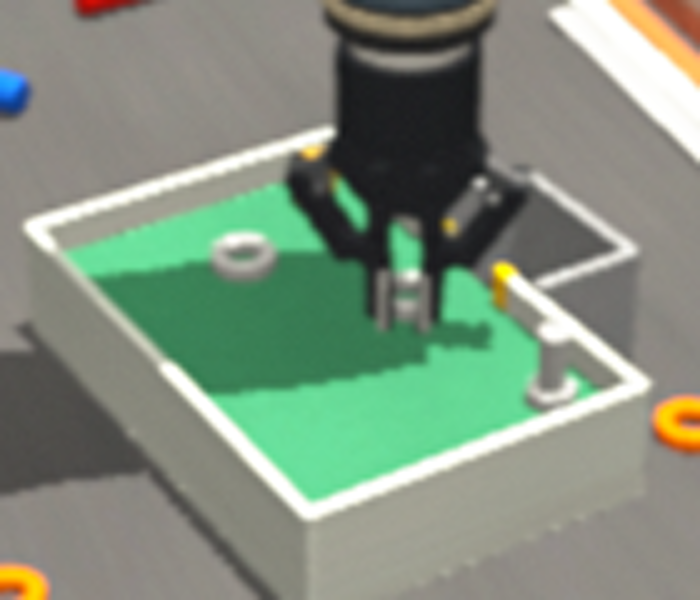

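Emit:
{"method": "move_arm", "body": {
  "commands": [
    [0.835,-0.0054,-0.0099,0,0,0,0],
    [0.835,-0.0093,-0.0075,0,0,0,-0.115],
    [0.835,-0.0128,-0.0048,0,0,0,-0.228],
    [0.835,-0.016,-0.0015,0,0,0,-0.34],
    [0.835,-0.0189,0.002,0,0,0,-0.455]
  ]
}}

```text
time_s: 8.65
tcp_pos: [0.5753, -0.0915, 0.0777]
ee_rot: [-72.3, 89.9, 52.8]
contact_force: [-0.3, -1.1, -0.2]
width: 0.0142
```

Emit:
{"method": "move_arm", "body": {
  "commands": [
    [0.835,-0.0023,0.004,0,0,0,-0.115],
    [0.835,-0.0044,0.0079,0,0,0,-0.226],
    [0.835,-0.0057,0.012,0,0,0,-0.34],
    [0.835,-0.0068,0.016,0,0,0,-0.436],
    [0.835,-0.0068,0.016,0,0,0,-0.436]
  ]
}}

```text
time_s: 9.07
tcp_pos: [0.568, -0.0756, 0.0777]
ee_rot: [-69.7, 89.9, 30.1]
contact_force: [-0.6, -0.1, 0.1]
width: 0.0142
```

```bash
python3 - <<'E'
from look import *
look("s10")
goto([-44.7,.3],0,29,.0775)
E
```

```text
ring side [-45.6  -4.5] corr [-44.6  -2. ] [0.04  0.044]
ring side [-104.    78.6] corr [-103.    81.1] [0.034 0.038]
ring side [17.7 75.5] corr [18.7 78. ] [0.048 0.046]
target [ 0.58   -0.0729] shift [ 0.0118  0.003  -0.0003] turn [-0.001  0.002  0.005] 0.3
now tcp [ 0.5682 -0.0759  0.0778] board [-85.8  -0.5] t 9.1167 w 0.014491010021146656 F [0.3 1.1 0.2] q [ -7.6  25.8  -8.9  55.1   0.1 -17.8] jaw [-0.177  0.984  0.001] x [ 0.002  0.001 -1.   ]
```

View pics/s10.png

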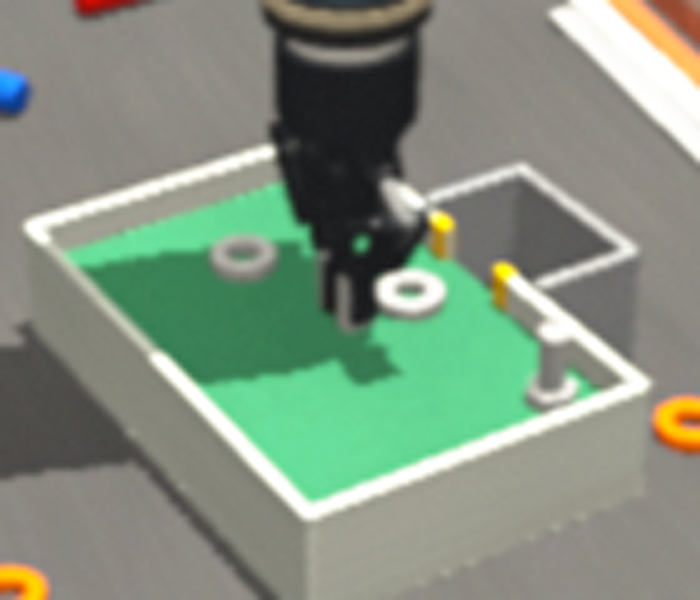

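Emit:
{"method": "move_arm", "body": {
  "commands": [
    [0.835,0.005,0.001,0,0,0,0],
    [0.835,0.01,0.002,0,0,0,0],
    [0.835,0.014,0.003,0,0,0,0],
    [0.835,0.018,0.0037,0,0,0,0],
    [0.835,0.022,0.0045,0,0,0,0]
  ]
}}

```text
time_s: 9.53
tcp_pos: [0.5907, -0.0714, 0.0776]
ee_rot: [-74.3, 89.9, 26.0]
contact_force: [-1.6, -0.3, 0.7]
width: 0.0141
```

Emit:
{"method": "move_arm", "body": {
  "commands": [
    [0.835,0.004,0.0008,0,0,0,0],
    [0.835,0.008,0.0016,0,0,0,0],
    [0.835,0.012,0.0024,0,0,0,0],
    [0.835,0.016,0.0032,0,0,0,0],
    [0.835,0.02,0.004,0,0,0,0]
  ]
}}

```text
time_s: 9.95
tcp_pos: [0.6111, -0.0673, 0.0776]
ee_rot: [-74.0, 89.9, 26.2]
contact_force: [-0.1, -0.6, 0.4]
width: 0.0143
```

```bash
python3 - <<'E'
from look import *
look("s11")
goto([11,.5],0,29,.0775)
E
```

```text
ring side [-10.6  -5.4] corr [-9.6 -2.9] [0.033 0.044]
ring side [-104.4   78.2] corr [-103.4   80.7] [0.034 0.036]
target [ 0.6347 -0.0626] shift [ 0.023   0.0046 -0.0001] turn [-0.001  0.002  0.004] 0.3
now tcp [ 0.6117 -0.0672  0.0776] board [-41.5   0.2] t 10.0 w 0.01431051149139289 F [-1.1  1.   0.2] q [ -6.3  30.4  -1.6  57.9   0.1 -16.5] jaw [-0.178  0.984  0.   ] x [ 0.002  0.001 -1.   ]
```

View pics/s11.png

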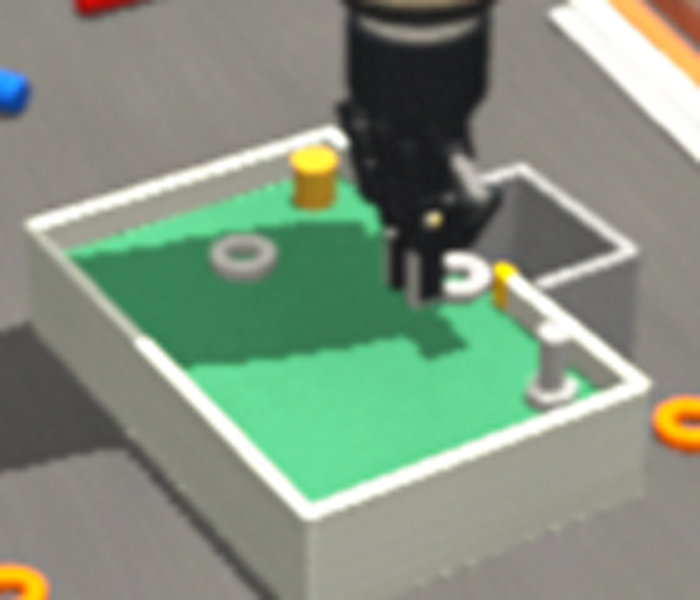

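Emit:
{"method": "move_arm", "body": {
  "commands": [
    [0.835,0.004,0.0009,0,0,0,0],
    [0.835,0.008,0.0017,0,0,0,0],
    [0.835,0.012,0.0025,0,0,0,0],
    [0.835,0.016,0.0033,0,0,0,0],
    [0.835,0.019,0.0039,0,0,0,0]
  ]
}}

```text
time_s: 10.42
tcp_pos: [0.6312, -0.0632, 0.0776]
ee_rot: [-79.9, 89.9, 20.3]
contact_force: [0.5, -0.4, 0.2]
width: 0.014
```

Emit:
{"method": "move_arm", "body": {
  "commands": [
    [0.835,0.003,0.0006,0,0,0,0],
    [0.835,0.005,0.001,0,0,0,0],
    [0.835,0.005,0.001,0,0,0,0],
    [0.835,-0.01,-0.002,0.002,0,0,0],
    [0.835,-0.03,-0.006,0.01,0,0,0]
  ]
}}

```text
time_s: 10.83
tcp_pos: [0.6009, -0.0689, 0.0864]
ee_rot: [-50.9, 89.9, 49.4]
contact_force: [0.3, -0.6, 0.8]
width: 0.014
```

```bash
python3 - <<'E'
from look import *
look("s12")
goto([-104,81],-51,42,.118)
E
```

```text
ring side [-104.3   78.5] corr [-103.3   81. ] [0.034 0.037]
target [0.5036 0.0283] shift [-0.0944  0.0981  0.0295] turn [-0.     0.001 -0.886] 50.8
now tcp [ 0.598  -0.0698  0.0885] board [-55.4   0.1] t 10.8833 w 0.013857180027624228 F [ 5.2 -2.4  2.3] q [ -6.7  28.5  -3.   58.5   0.  -16.9] jaw [-0.177  0.984  0.001] x [ 0.001  0.001 -1.   ]
```

View pics/s12.png

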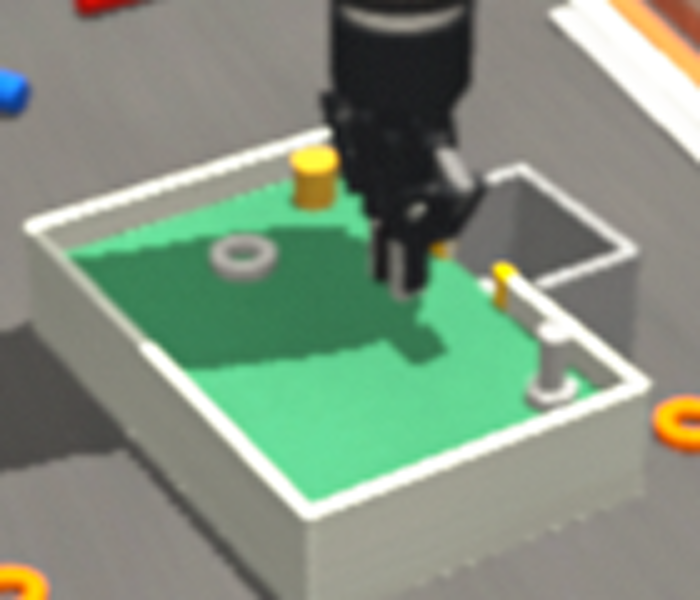

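Emit:
{"method": "move_arm", "body": {
  "commands": [
    [0.835,-0.015,0.01,0.03,0,0,-0.12],
    [0.835,-0.035,0.03,0.03,0,0,-0.24],
    [0.835,-0.055,0.05,0.03,0,0,-0.36],
    [0.835,-0.075,0.075,0.03,0,0,-0.48],
    [0.835,-0.094,0.098,0.03,0,0,-0.6]
  ]
}}

```text
time_s: 11.3
tcp_pos: [0.5028, 0.0289, 0.1187]
ee_rot: [-54.0, 89.9, 11.4]
contact_force: [1.0, 0.2, -0.2]
width: 0.0143
```

```bash
python3 - <<'E'
from look import *
im=get_image("top");cv2.imwrite("pics/t13.png",cv2.resize(im[100:250,180:390,::-1],(800,571),interpolation=cv2.INTER_CUBIC))
look("s13")
goto([-104,81],-51,42,.09)
E
```

```text
ring side [-104.4   78. ] corr [-103.4   80.5] [0.04  0.044]
target [0.5036 0.0283] shift [ 0.0022 -0.0022 -0.0287] turn [-0.001  0.    -0.282] 16.1
now tcp [0.5015 0.0305 0.1187] board [-132.2  116.2] t 11.4 w 0.014302949113672135 F [-0.3 -0.4  0. ] q [  3.5  16.3 -16.6  57.1   0.   27.9] jaw [0.413 0.911 0.001] x [ 0.     0.001 -1.   ]
```

View pics/t13.png

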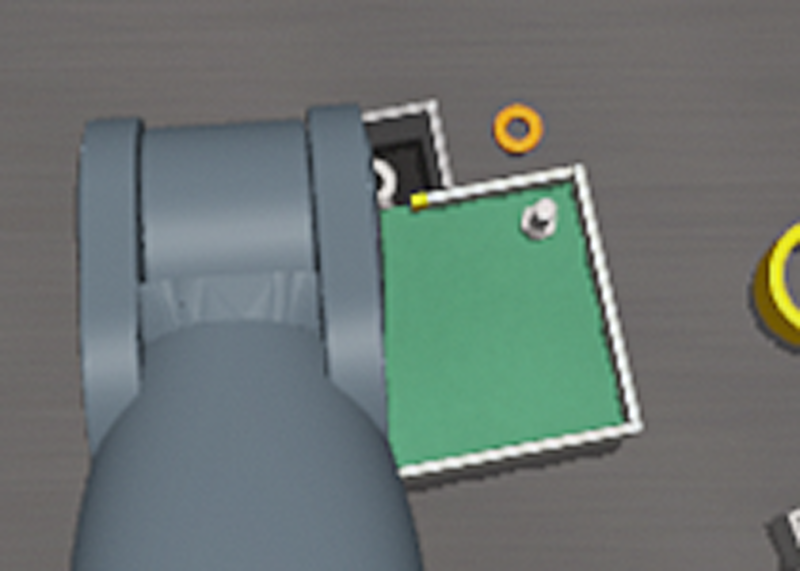

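View pics/s13.png

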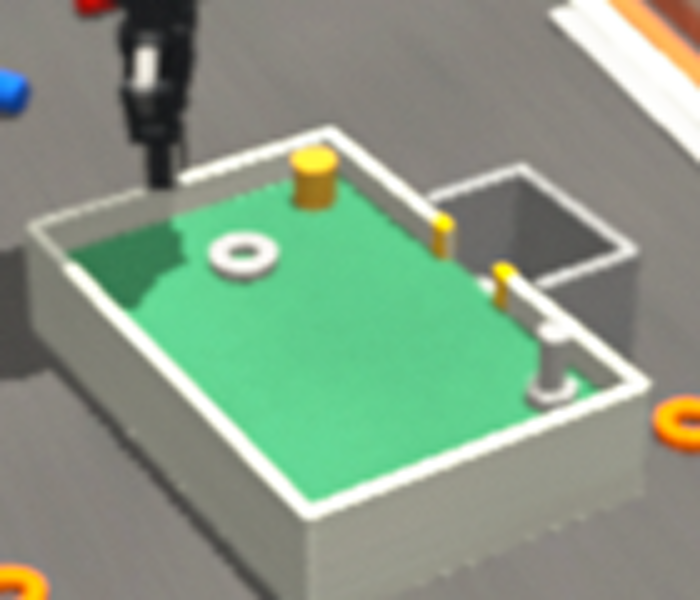

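```bash
python3 - <<'E'
from look import *
im=get_image("side"); 
c=proj("side",[*b2w([5,0]),.05]).astype(int);print(c)
cv2.imwrite("pics/z14.png",cv2.resize(im[c[1]-25:c[1]+25,c[0]-30:c[0]+30,::-1],(720,600),interpolation=cv2.INTER_CUBIC))
for p in ([0,-24,50],[0,24,50],[0,-24,72],[0,24,72],[0,0,50],[5,-10,14],[30,0,14],[0,-19,60]):
    print(p,((proj("side",[*b2w(p[:2]),p[2]/1000])-c+[30,25])*12).round())
im=get_image("top");cv2.imwrite("pics/z14t.png",cv2.resize(im[125:165,255:305,::-1],(750,600),interpolation=cv2.INTER_CUBIC))
E
```

```text
[300 199]
[0, -24, 50] [412. 361.]
[0, 24, 50] [295. 266.]
[0, -24, 72] [415. 281.]
[0, 24, 72] [297. 187.]
[0, 0, 50] [353. 313.]
[5, -10, 14] [391. 454.]
[30, 0, 14] [453. 402.]
[0, -19, 60] [401. 315.]
```

View pics/z14.png

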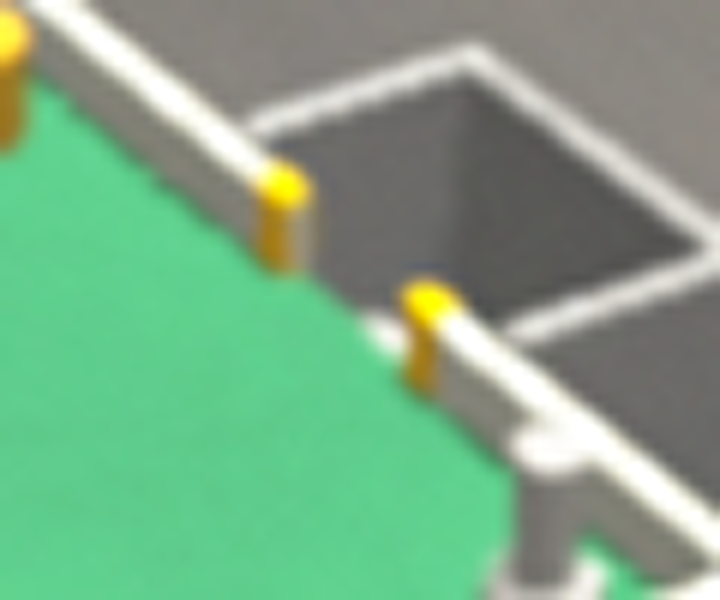

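View pics/z14t.png

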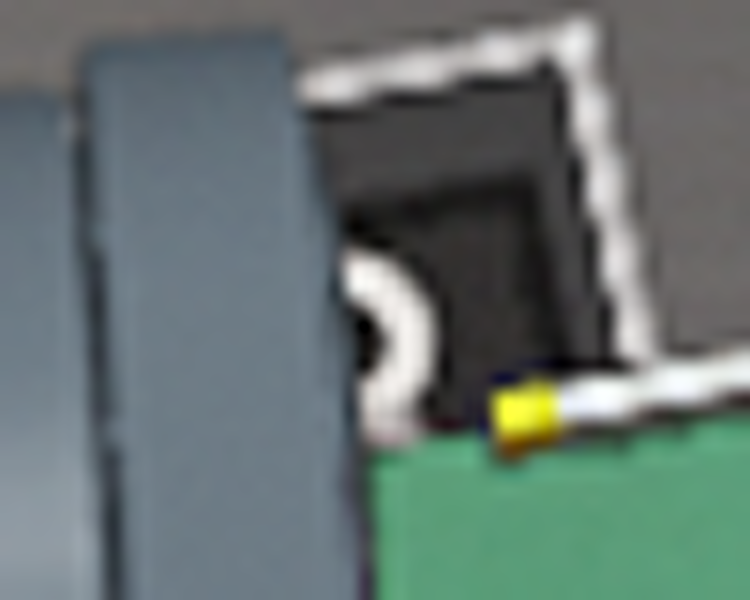

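Emit:
{"method": "move_arm", "body": {
  "commands": [
    [0.835,0,0.02,0.03,0,0,0],
    [0.835,-0.01,0.05,0.05,0,0,0],
    [0.835,-0.01,0.09,0.06,0,0,0],
    [0.835,-0.01,0.12,0.06,0,0,0],
    [0.835,-0.01,0.14,0.06,0,0,0]
  ]
}}

```text
time_s: 11.92
tcp_pos: [0.495, 0.1707, 0.1798]
ee_rot: [-50.5, 89.8, 15.6]
contact_force: [-0.7, -0.7, -0.5]
width: 0.0139
```

```bash
python3 - <<'E'
from look import *
im=get_image("top");cv2.imwrite("pics/z15t.png",cv2.resize(im[125:175,250:312,::-1],(744,600),interpolation=cv2.INTER_CUBIC))
for q in rings("top",im): print(w2b(q[0]),q[1])
E
```

```text
[ -31.00983444 -117.52646582] (np.float64(0.0305), np.float64(0.027))
[11.46777096  4.29304427] (np.float64(0.034), np.float64(0.036))
[-104.44689828   81.57686829] (np.float64(0.037), np.float64(0.039))
```

View pics/z15t.png

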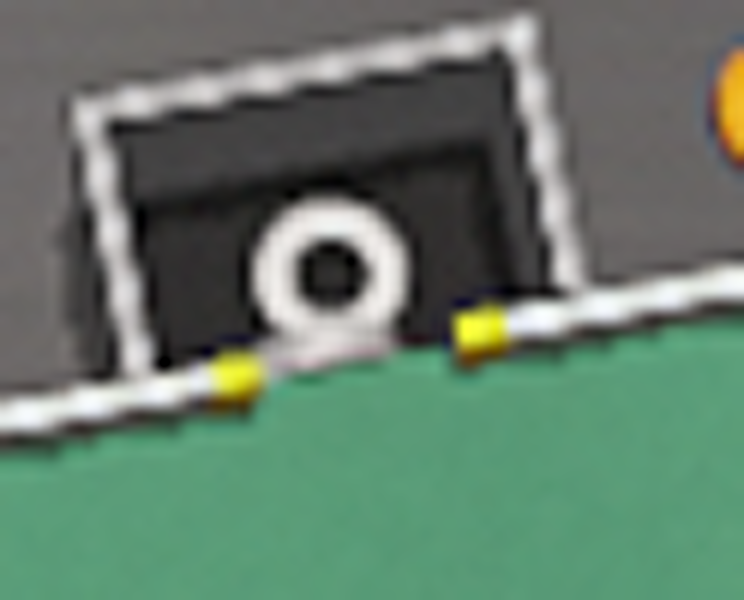

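```bash
python3 - <<'E'
from look import *
c=np.array([300,199])
a=np.linspace(0,2*np.pi,13)
for zc in (23,33):
  print("standing centre z",zc)
  for y in(0,8):
    for x in(0,10):
      print(y,x,"side",[tuple(((proj("side",[*b2w([x,y+19*np.sin(t)]),(zc+19*np.cos(t))/1000])-c+[30,25])*12).round().astype(int)) for t in(-.8,-.4,0,.4,.8)],
       "top",[tuple(((proj("top",[*b2w([x,y+19*np.sin(t)]),(zc+19*np.cos(t))/1000])-[250,125])*12).round().astype(int)) for t in(-.8,-.4,0,.4,.8)])
for tag in("t5","now"):
    pass
# ring1 flat: centre px in zoom (331,270) -> world z=.014 ; try positions
cal=get_calibration("top");Rc=np.array(cal["R"]);t=np.array(cal["t"]);C=-Rc.T@t
for px in((331,270),):
    u=np.array(px)/12+[250,125]
    for z in(.014,.024,.05):
        ray=Rc.T@np.array([(u[0]-cal["cx"])/cal["fx"],(u[1]-cal["cy"])/cal["fy"],1]);w=C+ray*(z-C[2])/ray[2];print(z,w2b(w[:2]).round(1))
print("slot/deck edge",[((proj("top",[*b2w([0,y]),.05])-[250,125])*12).round() for y in(-24,0,24)])
E
```

```text
standing centre z 23
0 0 side [(np.int64(385), np.int64(389)), (np.int64(370), np.int64(362)), (np.int64(352), np.int64(341)), (np.int64(334), np.int64(332)), (np.int64(319), np.int64(335))] top [(np.int64(400), np.int64(360)), (np.int64(376), np.int64(360)), (np.int64(347), np.int64(364)), (np.int64(317), np.int64(371)), (np.int64(292), np.int64(380))]
0 10 side [(np.int64(420), np.int64(377)), (np.int64(405), np.int64(349)), (np.int64(387), np.int64(329)), (np.int64(369), np.int64(320)), (np.int64(354), np.int64(322))] top [(np.int64(392), np.int64(321)), (np.int64(368), np.int64(321)), (np.int64(339), np.int64(325)), (np.int64(309), np.int64(332)), (np.int64(284), np.int64(341))]
8 0 side [(np.int64(365), np.int64(373)), (np.int64(350), np.int64(346)), (np.int64(333), np.int64(326)), (np.int64(315), np.int64(316)), (np.int64(300), np.int64(319))] top [(np.int64(368), np.int64(366)), (np.int64(344), np.int64(366)), (np.int64(315), np.int64(370)), (np.int64(285), np.int64(377)), (np.int64(260), np.int64(386))]
8 10 side [(np.int64(400), np.int64(361)), (np.int64(386), np.int64(333))
[... 1057 characters left out ...]
)), (np.int64(316), np.int64(281)), (np.int64(301), np.int64(284))] top [(np.int64(370), np.int64(355)), (np.int64(346), np.int64(356)), (np.int64(316), np.int64(360)), (np.int64(286), np.int64(367)), (np.int64(261), np.int64(376))]
8 10 side [(np.int64(401), np.int64(325)), (np.int64(387), np.int64(298)), (np.int64(369), np.int64(278)), (np.int64(351), np.int64(269)), (np.int64(336), np.int64(272))] top [(np.int64(362), np.int64(316)), (np.int64(338), np.int64(316)), (np.int64(308), np.int64(320)), (np.int64(278), np.int64(327)), (np.int64(253), np.int64(337))]
0.014 [31.4 -3.4]
0.024 [28.8 -2.4]
0.05 [21.9 -0.1]
slot/deck edge [array([445., 337.]), array([348., 356.]), array([252., 374.])]
```

Ring 2 stands on edge on the slot floor, between ring 1 and the wall. Its top is at about z=42 mm, below the deck, so the way is clear for ring 3. Now I go back to the left ring.

```bash
python3 - <<'E'
from look import *
goto([-104,81],-51,42,.12)
E
```

```text
target [0.5036 0.0283] shift [ 0.0088 -0.1444 -0.0592] turn [-0.001  0.003 -0.292] 16.8
now tcp [0.4948 0.1727 0.1792] board [-112.9  257.2] t 11.9667 w 0.013910583872042536 F [-2.5  2.1 -0.6] q [19.2 16.3 -7.5 66.1  0.  43. ] jaw [0.404 0.915 0.003] x [ 0.003  0.002 -1.   ]
```

Emit:
{"method": "move_arm", "body": {
  "commands": [
    [0.835,0.002,-0.035,0,0,0,-0.1],
    [0.835,0.004,-0.07,-0.015,0,0,-0.2],
    [0.835,0.006,-0.105,-0.03,0,0,-0.292],
    [0.835,0.009,-0.135,-0.045,0,0,-0.292],
    [0.835,0.009,-0.1445,-0.059,0,0,-0.292]
  ]
}}

```text
time_s: 12.38
tcp_pos: [0.5046, 0.0239, 0.1195]
ee_rot: [-53.8, 89.8, -4.5]
contact_force: [-0.7, 0.1, 0.2]
width: 0.0139
```

Emit:
{"method": "move_arm", "body": {
  "commands": [
    [0.835,0,0,0,0,0,0],
    [0.835,0,0,-0.01,0,0,0],
    [0.835,0,0,-0.02,0,0,0],
    [0.835,0,0,-0.03,0,0,0],
    [0.835,0,0,-0.032,0,0,0]
  ]
}}

```text
time_s: 12.8
tcp_pos: [0.5039, 0.0247, 0.0859]
ee_rot: [-57.5, 89.9, -8.1]
contact_force: [-0.2, -0.8, -0.7]
width: 0.0144
```

```bash
python3 - <<'E'
from look import *
look("s16")
goto([-104,81],-51,31,.0775)
E
```

```text
ring side [-104.4   77.7] corr [-103.4   80.2] [0.04  0.044]
target [0.512  0.0212] shift [ 0.0081 -0.0035 -0.0087] turn [0.    0.002 0.   ] 0.1
now tcp [0.5039 0.0247 0.0862] board [-130.8  110. ] t 12.85 w 0.014348767156741842 F [-1.   0.4 -0.6] q [  2.8  18.1 -19.3  52.5  -0.   43.4] jaw [0.65  0.76  0.001] x [ 0.002 -0.    -1.   ]
```

View pics/s16.png

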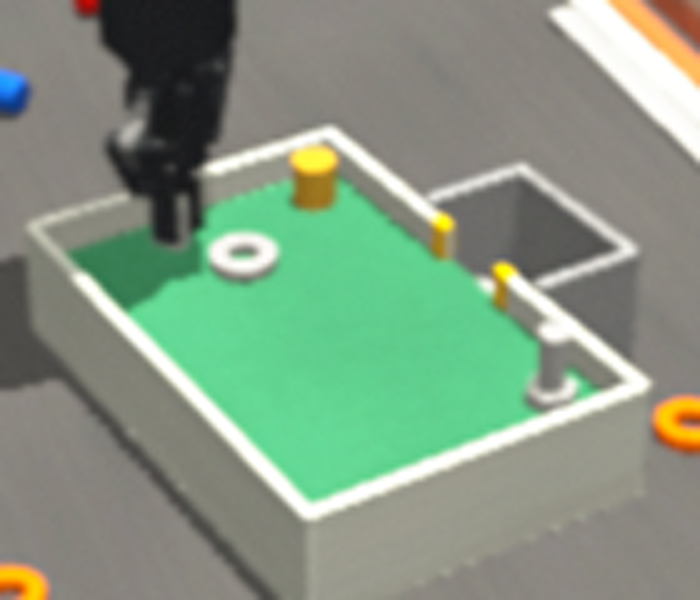

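Emit:
{"method": "move_arm", "body": {
  "commands": [
    [0.835,0.001,0.002,-0.003,0,0,0],
    [0.835,0.0017,0.002,-0.0085,0,0,0],
    [0.835,0.0017,0.002,-0.0085,0,0,0],
    [0.835,0.005,-0.0009,-0.0085,0,0,0],
    [0.835,0.008,-0.0035,-0.0085,0,0,0]
  ]
}}

```text
time_s: 13.27
tcp_pos: [0.5123, 0.0211, 0.078]
ee_rot: [-57.3, 89.9, -7.9]
contact_force: [0.3, 0.3, -0.2]
width: 0.014
```

Emit:
{"method": "move_arm", "body": {
  "commands": [
    [0.835,0.003,-0.0026,0,0,0,0],
    [0.835,0.006,-0.0051,0,0,0,0],
    [0.835,0.0095,-0.0081,0,0,0,0],
    [0.835,0.013,-0.0111,0,0,0,0],
    [0.835,0.017,-0.0145,0,0,0,0]
  ]
}}

```text
time_s: 13.68
tcp_pos: [0.5297, 0.0062, 0.078]
ee_rot: [-56.5, 89.9, -7.1]
contact_force: [0.2, 0.1, 0.7]
width: 0.014
```

```bash
python3 - <<'E'
from look import *
look("s17")
goto([-45,0],-51,28.7,.0777)
E
```

```text
ring side [-90.5  60.7] corr [-89.5  63.2] [0.038 0.044]
target [ 0.5864 -0.0493] shift [ 0.0561 -0.055  -0.0003] turn [0.001 0.003 0.   ] 0.2
now tcp [0.5303 0.0057 0.078 ] board [-108.3   86.6] t 13.7333 w 0.01408218443644656 F [-0.4 -0.2 -0.4] q [  0.6  21.2 -16.   52.6  -0.   41.2] jaw [0.65  0.76  0.001] x [ 0.003 -0.001 -1.   ]
```

View pics/s17.png

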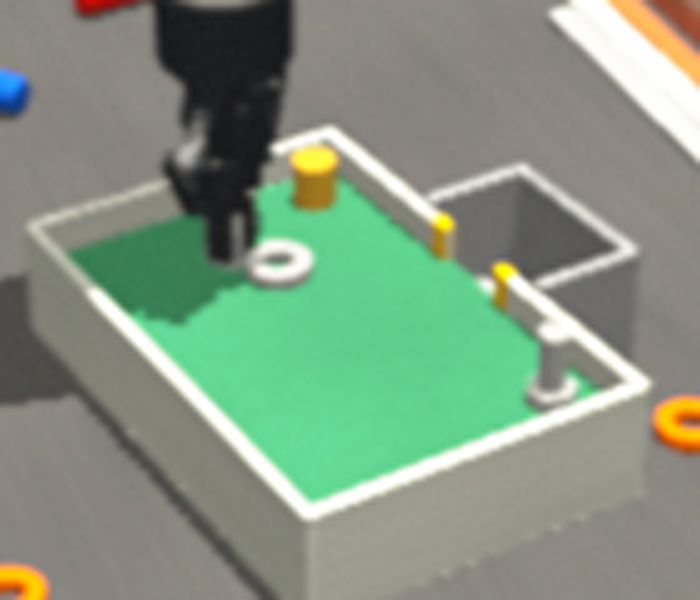

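Emit:
{"method": "move_arm", "body": {
  "commands": [
    [0.835,0.0036,-0.0035,0,0,0,0],
    [0.835,0.0072,-0.007,0,0,0,0],
    [0.835,0.0108,-0.0105,0,0,0,0],
    [0.835,0.0144,-0.014,0,0,0,0],
    [0.835,0.018,-0.0176,0,0,0,0]
  ]
}}

```text
time_s: 14.15
tcp_pos: [0.5487, -0.0123, 0.078]
ee_rot: [-60.5, 89.8, -11.0]
contact_force: [-0.2, 0.1, -0.8]
width: 0.014
```

Emit:
{"method": "move_arm", "body": {
  "commands": [
    [0.835,0.0036,-0.0035,0,0,0,0],
    [0.835,0.0072,-0.007,0,0,0,0],
    [0.835,0.0108,-0.0105,0,0,0,0],
    [0.835,0.0144,-0.014,0,0,0,0],
    [0.835,0.018,-0.0176,0,0,0,0]
  ]
}}

```text
time_s: 14.57
tcp_pos: [0.567, -0.0302, 0.078]
ee_rot: [-60.0, 89.8, -10.5]
contact_force: [-0.6, 0.8, 0.2]
width: 0.0138
```

```bash
python3 - <<'E'
from look import *
look("s18")
goto([-45,0],-51,28.7,.0777)
E
```

```text
ring side [-60.7  18.1] corr [-59.7  20.6] [0.039 0.044]
target [ 0.5864 -0.0493] shift [ 0.0188 -0.0186 -0.0003] turn [0.001 0.003 0.001] 0.2
now tcp [ 0.5676 -0.0307  0.078 ] board [-78.2  44. ] t 14.6167 w 0.013842027138861297 F [-0.6 -0.7 -0.4] q [-3.1 25.2 -9.9 54.7 -0.  37.5] jaw [0.651 0.759 0.002] x [ 0.003 -0.001 -1.   ]
```

View pics/s18.png

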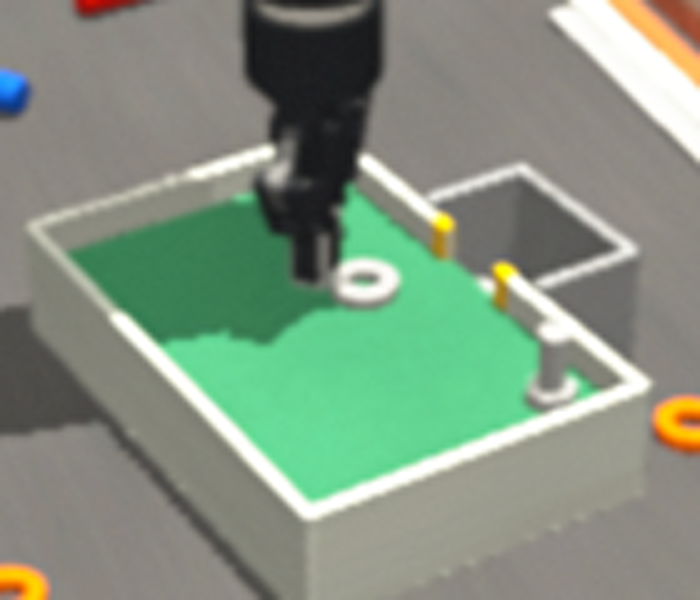

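Emit:
{"method": "move_arm", "body": {
  "commands": [
    [0.835,0.0036,-0.0035,0,0,0,0],
    [0.835,0.0072,-0.007,0,0,0,0],
    [0.835,0.0108,-0.0105,0,0,0,0],
    [0.835,0.0142,-0.014,0,0,0,0],
    [0.835,0.0165,-0.0165,0,0,0,0]
  ]
}}

```text
time_s: 15.03
tcp_pos: [0.5846, -0.0477, 0.078]
ee_rot: [-63.7, 89.8, -14.3]
contact_force: [-0.0, 0.1, 0.2]
width: 0.0139
```

```bash
python3 - <<'E'
from look import *
look("s19")
o,R=state();h=np.radians(-51+YAW)
ring=w2b(o["tcp_pos"][:2]+.0287*np.array([np.cos(h),np.sin(h)]));print("ring est",ring)
for hd in(-51,-38.5,-25,-12.5,0): goto(ring,hd,40,.0778)
E
```

```text
ring side [-46.9  -2.2] corr [-45.9   0.3] [0.038 0.044]
ring side [20.2 70.8] corr [21.2 73.3] [0.041 0.047]
ring est [-46.36884453   1.60549386]
target [ 0.5762 -0.0406] shift [-0.0086  0.0073 -0.0002] turn [0.001 0.004 0.001] 0.2
now tcp [ 0.5848 -0.048   0.078 ] board [-64.4  23.9] t 15.0833 w 0.01426866787918888 F [-0.3 -0.2 -0.2] q [-4.7 27.2 -6.8 55.8 -0.  35.9] jaw [0.651 0.759 0.002] x [ 0.004 -0.001 -1.   ]
target [ 0.5713 -0.0478] shift [-0.0135  0.0002 -0.0002] turn [0.001 0.004 0.219] 12.6
now tcp [ 0.5848 -0.048   0.078 ] board [-64.4  23.9] t 15.0833 w 0.01426866787918888 F [-0.3 -0.2 -0.2] q [-4.7 27.2 -6.8 55.8 -0.  35.9] jaw [0.651 0.759 0.002] x [ 0.004 -0.001 -1.   ]
target [ 0.5679 -0.0566] shift [-0.0169 -0.0086 -0.0002] turn [0.    0.004 0.455] 26.1
now tcp [ 0.5848 -0.048   0.078 ] board [-64.4  23.9] t 15.0833 w 0.01426866787918888 F [-0.3 -0.2 -0.2] q [-4.7 27.2 -6.8 55.8 -0.  35.9] jaw [0.651 0.759 0.002] x [ 0.004 -0.001 -1.   ]
target [ 0.5666 -0.0652] shift [-0.0182 -0.0172 -0.0002] turn [-0.     0.004  0.673] 38.6
now tcp [ 0.5848 -0.048   0.078 ] board [-64.4  23.9] t 15.0833 w 0.01426866787918888 F [-0.3 -0.2 -0.2] q [-4.7 27.2 -6.8 55.8 -0.  35.9] jaw [0.651 0.759 0.002] x [ 0.004 -0.001 -1.   ]
target [ 0.5673 -0.0739] shift [-0.0175 -0.0259 -0.0002] turn [-0.001  0.004  0.891] 51.1
now tcp [ 0.5848 -0.048   0.078 ] board [-64.4  23.9] t 15.0833 w 0.01426866787918888 F [-0.3 -0.2 -0.2] q [-4.7 27.2 -6.8 55.8 -0.  35.9] jaw [0.651 0.759 0.002] x [ 0.004 -0.001 -1.   ]
```

Emit:
{"method": "move_arm", "body": {
  "commands": [
    [0.835,-0.0086,0.0073,0,0,0,0],
    [0.835,-0.0112,0.004,0,0,0,0.11],
    [0.835,-0.0135,0.0002,0,0,0,0.219],
    [0.835,-0.0154,-0.0042,0,0,0,0.337],
    [0.835,-0.0169,-0.0086,0,0,0,0.455]
  ]
}}

```text
time_s: 15.5
tcp_pos: [0.5677, -0.0567, 0.0781]
ee_rot: [-65.1, 89.8, 10.7]
contact_force: [0.0, -0.4, -0.3]
width: 0.0141
```

Emit:
{"method": "move_arm", "body": {
  "commands": [
    [0.835,-0.0007,-0.0043,0,0,0,0.11],
    [0.835,-0.0013,-0.0086,0,0,0,0.218],
    [0.835,-0.001,-0.013,0,0,0,0.33],
    [0.835,-0.0006,-0.0173,0,0,0,0.436],
    [0.835,-0.0006,-0.0173,0,0,0,0.436]
  ]
}}

```text
time_s: 15.92
tcp_pos: [0.5672, -0.0745, 0.0781]
ee_rot: [-68.1, 89.8, 33.0]
contact_force: [0.3, -0.5, -0.1]
width: 0.0139
```

```bash
python3 - <<'E'
from look import *
look("s20")
goto([-46,1],0,29,.0777)
goto([12,0],0,29,.0777)
E
```

```text
ring side [-46.7  -2.6] corr [-45.7  -0.1] [0.039 0.044]
ring side [18.5 75.4] corr [19.5 77.9] [0.046 0.042]
target [ 0.5786 -0.0724] shift [ 0.0114  0.0018 -0.0004] turn [-0.002  0.003 -0.004] 0.3
now tcp [ 0.5672 -0.0742  0.0781] board [-86.5   1.3] t 15.9667 w 0.014068622328592222 F [-0.8  0.4  0.7] q [ -7.5  25.6  -9.2  55.    0.1 -18.2] jaw [-0.185  0.983  0.002] x [ 0.003  0.002 -1.   ]
target [ 0.6358 -0.0629] shift [ 0.0686  0.0113 -0.0004] turn [-0.002  0.003 -0.004] 0.3
now tcp [ 0.5672 -0.0742  0.0781] board [-86.5   1.3] t 15.9667 w 0.014068622328592222 F [-0.8  0.4  0.7] q [ -7.5  25.6  -9.2  55.    0.1 -18.2] jaw [-0.185  0.983  0.002] x [ 0.003  0.002 -1.   ]
```

View pics/s20.png

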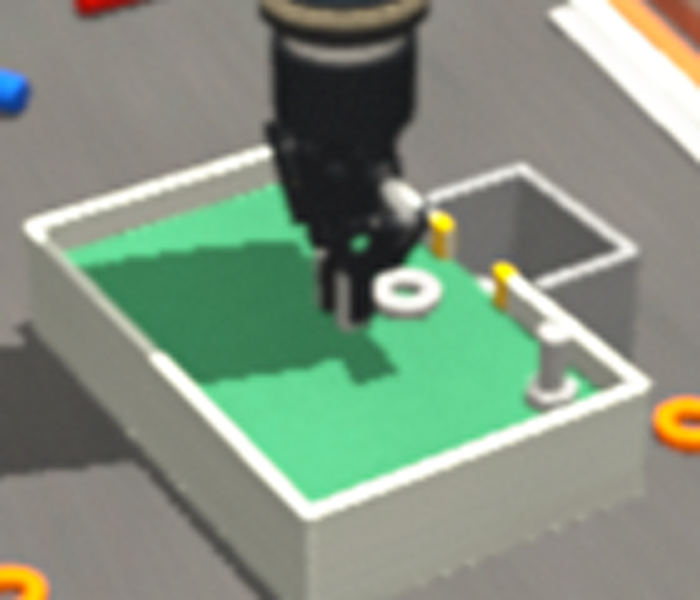

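Emit:
{"method": "move_arm", "body": {
  "commands": [
    [0.835,0.005,0.0008,0,0,0,0],
    [0.835,0.01,0.0016,0,0,0,0],
    [0.835,0.014,0.0023,0,0,0,0],
    [0.835,0.018,0.003,0,0,0,0],
    [0.835,0.022,0.0036,0,0,0,0]
  ]
}}

```text
time_s: 16.38
tcp_pos: [0.5897, -0.0703, 0.078]
ee_rot: [-64.8, 89.8, 35.8]
contact_force: [-0.2, -1.3, 0.4]
width: 0.0144
```

Emit:
{"method": "move_arm", "body": {
  "commands": [
    [0.835,0.004,0.0007,0,0,0,0],
    [0.835,0.008,0.0014,0,0,0,0],
    [0.835,0.012,0.002,0,0,0,0],
    [0.835,0.016,0.0026,0,0,0,0],
    [0.835,0.02,0.0033,0,0,0,0]
  ]
}}

```text
time_s: 16.8
tcp_pos: [0.61, -0.067, 0.078]
ee_rot: [-64.1, 89.8, 36.5]
contact_force: [-0.5, 0.4, -0.4]
width: 0.014
```

```bash
python3 - <<'E'
from look import *
look("s21")
goto([12,0],0,29,.0777)
E
```

```text
ring side [-11.8  -6.4] corr [-10.8  -3.9] [0.034 0.046]
target [ 0.6358 -0.0629] shift [ 0.0251  0.004  -0.0003] turn [-0.002  0.003 -0.003] 0.3
now tcp [ 0.6106 -0.0668  0.078 ] board [-42.4   0.7] t 16.85 w 0.014293805259144966 F [-1.2  0.3  0.1] q [ -6.3  30.2  -1.8  57.8   0.1 -16.9] jaw [-0.184  0.983  0.002] x [ 0.003  0.002 -1.   ]
```

View pics/s21.png

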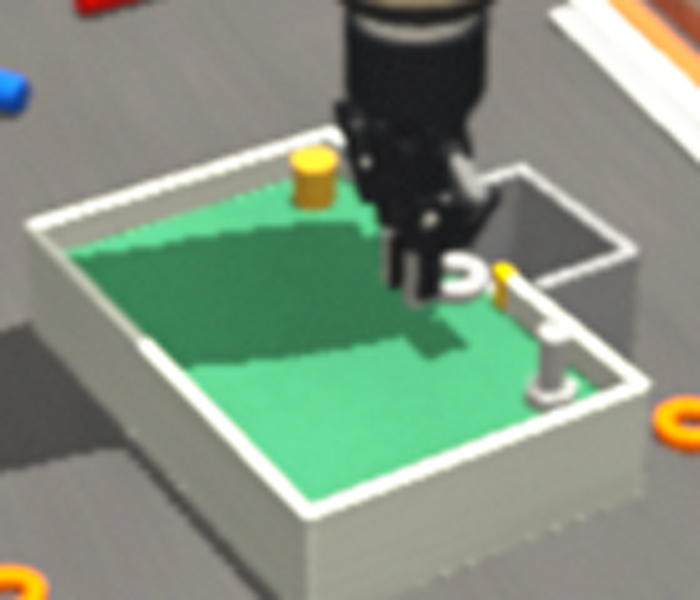

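Emit:
{"method": "move_arm", "body": {
  "commands": [
    [0.835,0.004,0.0007,0,0,0,0],
    [0.835,0.008,0.0015,0,0,0,0],
    [0.835,0.013,0.0024,0,0,0,0],
    [0.835,0.019,0.0034,0,0,0,0],
    [0.835,0.025,0.0045,0,0,0,0]
  ]
}}

```text
time_s: 17.27
tcp_pos: [0.6363, -0.0623, 0.078]
ee_rot: [-69.3, 89.8, 31.3]
contact_force: [0.1, 0.1, 0.4]
width: 0.0139
```

Emit:
{"method": "move_arm", "body": {
  "commands": [
    [0.835,0.002,0.0004,0,0,0,0],
    [0.835,0.002,0.0004,0,0,0,0],
    [0.835,-0.01,-0.002,0.002,0,0,0],
    [0.835,-0.03,-0.006,0.01,0,0,0],
    [0.835,-0.05,-0.01,0.03,0,0,0]
  ]
}}

```text
time_s: 17.68
tcp_pos: [0.5842, -0.0721, 0.1058]
ee_rot: [0.4, 89.8, 101.0]
contact_force: [0.8, -0.1, -0.3]
width: 0.0139
```

Emit:
{"method": "move_arm", "body": {
  "commands": [
    [0.835,-0.02,0.02,0.03,0,0,0],
    [0.835,-0.04,0.05,0.06,0,0,0],
    [0.835,-0.06,0.09,0.09,0,0,0],
    [0.835,-0.07,0.13,0.1,0,0,0],
    [0.835,-0.08,0.17,0.11,0,0,0]
  ]
}}

```text
time_s: 18.1
tcp_pos: [0.508, 0.0823, 0.2132]
ee_rot: [-41.7, 89.8, 58.9]
contact_force: [1.1, 1.5, 0.1]
width: 0.0139
```

Emit:
{"method": "move_arm", "body": {
  "commands": [
    [0.835,0,0.03,0,0,0,0],
    [0.835,0,0.06,0,0,0,0],
    [0.835,0,0.08,0,0,0,0],
    [0.835,0,0.08,0,0,0,0],
    [0.835,0,0.08,0,0,0,0]
  ]
}}

```text
time_s: 18.52
tcp_pos: [0.5077, 0.163, 0.213]
ee_rot: [-39.9, 89.8, 60.7]
contact_force: [0.6, -0.4, 0.2]
width: 0.0139
```

```bash
python3 - <<'E'
from look import *
im=get_image("top");cv2.imwrite("pics/t22.png",cv2.resize(im[100:250,180:390,::-1],(800,571),interpolation=cv2.INTER_CUBIC))
cv2.imwrite("pics/z22t.png",cv2.resize(im[125:175,250:312,::-1],(744,600),interpolation=cv2.INTER_CUBIC))
look("s22");o,R=state();print(o["time_s"],o["tcp_pos"])
E
```

```text
18.6167 [0.50788312 0.16168714 0.2131138 ]
```

View pics/t22.png

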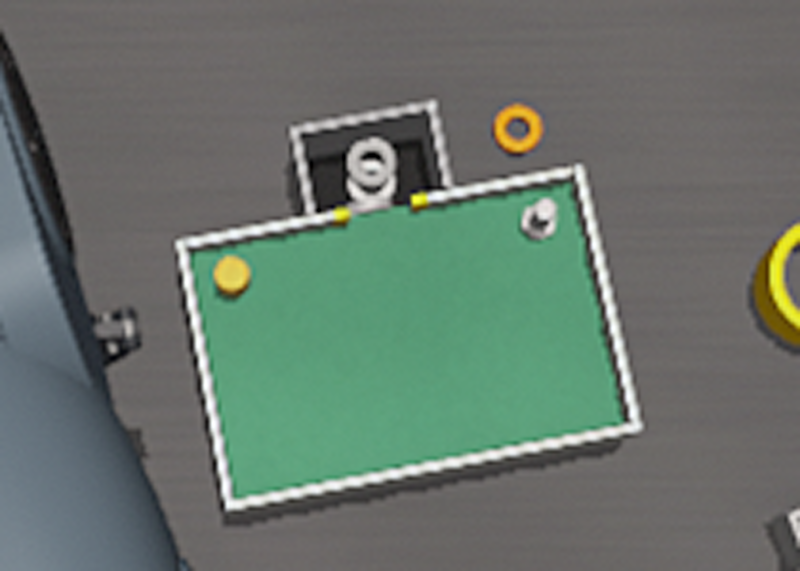

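View pics/z22t.png

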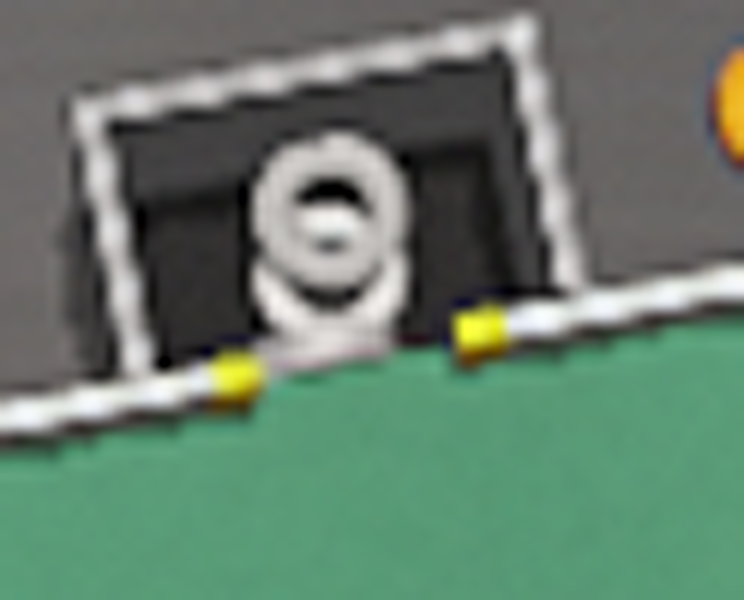

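View pics/s22.png

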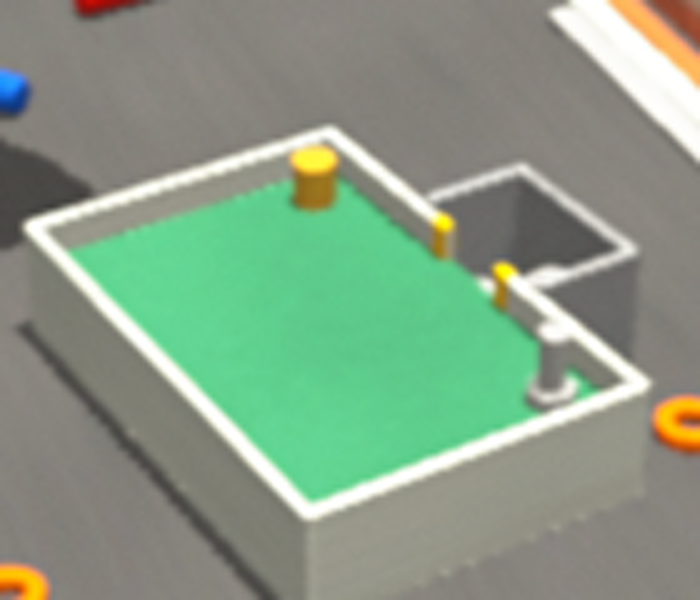

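All three rings are in the slot and the deck is clear. I'll check that nothing is still moving and that the bystanders are unchanged, then hand in.

```bash
python3 - <<'E'
from look import *
import time
a=cv2.imread("pics/top0.png")[:,:,::-1].astype(int);im=get_image("top");b=im.astype(int)
z=cv2.resize(im[125:175,250:312,::-1],(744,600),interpolation=cv2.INTER_CUBIC).astype(int)
print("slot motion since last",np.abs(z-cv2.imread("pics/z22t.png").astype(int)).max())
for n,p in(("bush",(240,172)),("bolt",(322,158)),("tape",(396,174)),("tube",(396,240)),("orange",(316,133)),("orange2",(321,261)),("hammer",(105,140))):
    u,v=p;k=10;print(n,np.abs(a[v-k:v+k,u-k:u+k]-b[v-k:v+k,u-k:u+k]).max())
robot.hand_in()
E
```

```text
slot motion since last 7
bush 6
bolt 7
tape 12
tube 6
orange 8
orange2 6
hammer 134
the job is handed in; nothing more can be done
```

```bash
python3 - <<'E'
from plant import get_image
import cv2
cv2.imwrite("pics/end.png",get_image("top")[:,:,::-1]);cv2.imwrite("pics/ends.png",get_image("side")[:,:,::-1])
E
```

```text
the job is handed in; nothing more can be done
```

I pushed the three steel rings through the gate one at a time, and all three ended up in the slot. I used slightly opened fingertips and never gripped or lifted a ring. The job is handed in; the robot's clock stood at about 18.6 s.

**Rings:** The last top and side pictures show the deck empty of rings. The first ring lies flat on the slot floor. By projection, the second stands on edge against the deck-side wall, with its top about 8 mm below the deck. The third leans on the others inside the slot; I did not measure the height of its top edge. Nothing moved between the last two pictures.

**Rest of the bench:** Around the bush, bolt, tape, tube and both orange rings, the last top picture matched the first (pixel differences of 12 or less).

**Checks that disagreed or were missed:**
- **Hammer:** the comparison around it came out large (134). The arm was parked on that side and never went low there, so I think its body or shadow explains it. I could not check, because pictures are no longer given after hand-in.
- **Screwdriver:** I did not compare it. The arm only passed well above it.
- **Ring positions:** the side camera put the rings up to about 4 mm off to one side of where the fingers should have held them, but all three still went through the gate.

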